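# Top up the laundry tablet jar with the scoop

## Task

Top up the open ceramic jar: with the scoop that lies in the stock tub, take up at least three of the laundry tablets in one scoopful and tip them into the jar. Then lay the scoop back in the tub, bottom down; no tablet may be left lying about outside the tub and the jar. Do not touch the tablets with the gripper, and leave the jar standing where it is and the other things on the counter undisturbed.

Things in the scene. Friction and masses are not known exactly. Their poses are not given: they have to be found in the camera images.
- tub: open grey plastic stock tub, 290 x 150 mm outside, 60 high; inside 280 (x) by 140 (y), walls and floor 5 mm thick, inside corners bevelled 25 at 45 degrees; stands fast on the counter. Origin: centre of its underside; z up, x points away from the robot, towards the end where the tablets lie, turned up to 0.25 rad either way. It is left or right of the robot's middle line, the jar on the other side
- scoop: steel scoop, 160 g: flat tray 110 x 110 mm, 3 thick, lip 1.5, open at front (+x) and top; back wall 52 high, sides fall to nothing 15 behind the lip, lip corners cut off 15. From the back wall top a black bar grip, 20 wide (y), 24 thick, 115 long, rises leaning 22 degrees back: direction (-0.375, 0, 0.927). Origin: centre of the tray underside. Starts flat in the tub, mouth to the tablets
- scoop_grip (a point): point on the axis of the scoop's grip, at (-78, 0, 119.5) mm in the scoop's frame, 75 mm up the grip and 40 mm below its free end; pinch here across the 20 mm width (scoop y), with the tool leaning along the grip
- scoop_lip (a point): middle of the scoop's front lip, underside, at (55, 0, 0) mm in the scoop's frame
- jar: wide open-mouthed white ceramic jar, 170 mm across, 140 tall, 1.3 kg, standing loose on the counter; threaded neck 154 mm outside, mouth 142 mm inside, floor 7 mm thick. Origin: centre of its underside
- jar_mouth (a point): centre of the jar's mouth, at rim height (140 mm above the counter)
- tablet0: pressed white laundry tablet, pillow shaped, 46 mm across and 31 thick, 48 g, slippery on tub and scoop (friction about 0.3); lies loose on the tub's floor in front of the scoop's mouth, one of four alike in two rows of two. Origin: its centre
- tablet1: pressed white laundry tablet, pillow shaped, 46 mm across and 31 thick, 48 g, slippery on tub and scoop (friction about 0.3); lies loose on the tub's floor in front of the scoop's mouth, one of four alike in two rows of two. Origin: its centre
- tablet2: pressed white laundry tablet, pillow shaped, 46 mm across and 31 thick, 48 g, slippery on tub and scoop (friction about 0.3); lies loose on the tub's floor in front of the scoop's mouth, one of four alike in two rows of two. Origin: its centre
- tablet3: pressed white laundry tablet, pillow shaped, 46 mm across and 31 thick, 48 g, slippery on tub and scoop (friction about 0.3); lies loose on the tub's floor in front of the scoop's mouth, one of four alike in two rows of two. Origin: its centre
- jar_lid: the ceramic screw lid of the jar, off and lying knob up, 170 mm across, 60 high, on the robot's right. Origin: centre of its underside
- lint_roller: lint roller with a mint green handle, lying on the counter between the tub and the jar, 210 mm long, 46 high. Origin: under the middle, where handle and roll meet
- spray_bottle: clear spray bottle with a white trigger head, 72 mm across, 230 tall, standing between the tub and the jar, farther from the robot. Origin: centre of its underside
- dustpan: grey plastic dustpan, 220 mm wide, 330 long with its handle, 60 high, lying on the robot's left. Origin: centre of the pan's underside, its handle towards +x
- detergent_bottle: white detergent bottle, 130 x 85 mm, 235 tall, standing on the robot's right. Origin: centre of its underside
- dosing_cup: small clear dosing cup, 68 mm across, 60 tall, standing on the robot's left. Origin: centre of its underside

How it is judged (in metres and radians):
On the way, in this order (a step that is already met when the one before it is completed fails the run):
1. at least three tablets lie together in the scoop, lifted clear of the tub (((distance between each of tablet0, tablet1, tablet2 and scoop below 0.09 m and height (world z) of each of tablet0, tablet1, tablet2 above 0.09 m) or (distance between each of tablet0, tablet1, tablet3 and scoop below 0.09 m and height (world z) of each of tablet0, tablet1, tablet3 above 0.09 m) or (distance between each of tablet0, tablet2, tablet3 and scoop below 0.09 m and height (world z) of each of tablet0, tablet2, tablet3 above 0.09 m) or (distance between each of tablet1, tablet2, tablet3 and scoop below 0.09 m and height (world z) of each of tablet1, tablet2, tablet3 above 0.09 m)) and height (world z) of scoop above 0.09 m), for 0.2 s.
2. at least three tablets are in the jar (((horizontal distance between each of tablet0, tablet1, tablet2 and jar below 0.08 m and height (world z) of each of tablet0, tablet1, tablet2 below 0.135 m) or (horizontal distance between each of tablet0, tablet1, tablet3 and jar below 0.08 m and height (world z) of each of tablet0, tablet1, tablet3 below 0.135 m) or (horizontal distance between each of tablet0, tablet2, tablet3 and jar below 0.08 m and height (world z) of each of tablet0, tablet2, tablet3 below 0.135 m) or (horizontal distance between each of tablet1, tablet2, tablet3 and jar below 0.08 m and height (world z) of each of tablet1, tablet2, tablet3 below 0.135 m))), for 0.2 s.
At the end, for the whole second after the job is handed in: At least three tablets in the jar, all others in the tub (or in the scoop there), at rest; scoop at rest in the tub, bottom down (tilt under 0.5 rad, origin at most 40 mm above the tub's underside); jar upright and within 30 mm of its place, the other things within 40 mm of theirs (((horizontal distance between each of tablet0, tablet1, tablet2 and jar below 0.08 m and height (world z) of each of tablet0, tablet1, tablet2 below 0.135 m) or (horizontal distance between each of tablet0, tablet1, tablet3 and jar below 0.08 m and height (world z) of each of tablet0, tablet1, tablet3 below 0.135 m) or (horizontal distance between each of tablet0, tablet2, tablet3 and jar below 0.08 m and height (world z) of each of tablet0, tablet2, tablet3 below 0.135 m) or (horizontal distance between each of tablet1, tablet2, tablet3 and jar below 0.08 m and height (world z) of each of tablet1, tablet2, tablet3 below 0.135 m)) and ((horizontal distance between tablet0 and jar below 0.08 m and height (world z) of tablet0 below 0.135 m) or (x of tablet0 in the frame of tub between -0.14 and 0.14 m and y of tablet0 in the frame of tub between -0.07 and 0.07 m and z of tablet0 in the frame of tub between 0 and 0.09 m)) and ((horizontal distance between tablet1 and jar below 0.08 m and height (world z) of tablet1 below 0.135 m) or (x of tablet1 in the frame of tub between -0.14 and 0.14 m and y of tablet1 in the frame of tub between -0.07 and 0.07 m and z of tablet1 in the frame of tub between 0 and 0.09 m)) and ((horizontal distance between tablet2 and jar below 0.08 m and height (world z) of tablet2 below 0.135 m) or (x of tablet2 in the frame of tub between -0.14 and 0.14 m and y of tablet2 in the frame of tub between -0.07 and 0.07 m and z of tablet2 in the frame of tub between 0 and 0.09 m)) and ((horizontal distance between tablet3 and jar below 0.08 m and height (world z) of tablet3 below 0.135 m) or (x of tablet3 in the frame of tub between -0.14 and 0.14 m and y of tablet3 in the frame of tub between -0.07 and 0.07 m and z of tablet3 in the frame of tub between 0 and 0.09 m)) and linear speed of each of tablet0, tablet1, tablet2, tablet3, scoop below 0.03 m/s and x of scoop in the frame of tub between -0.135 and 0.135 m and y of scoop in the frame of tub between -0.07 and 0.07 m and z of scoop in the frame of tub between -0.005 and 0.04 m and angle between scoop's own z axis and vertical below 0.5 rad and angle between jar's own z axis and vertical below 0.1 rad and distance of jar from where it was at the start of the episode below 0.03 m and distance of each of jar_lid, lint_roller, spray_bottle, dustpan, detergent_bottle, dosing_cup from where it was at the start of the episode below 0.04 m); the robot touches nothing.
It fails at once if the gripper touches a tablet (contact force between the fingers and tablet0 above 1 N or contact force between the fingers and tablet1 above 1 N or contact force between the fingers and tablet2 above 1 N or contact force between the fingers and tablet3 above 1 N).
It fails at once if the jar is tipped or pushed from its place (angle between jar's own z axis and vertical above 0.25 rad or distance of jar from where it was at the start of the episode above 0.03 m).
It fails at once if one of the other things on the counter is knocked or moved by more than 40 mm (distance of any of jar_lid, lint_roller, spray_bottle, dustpan, detergent_bottle, dosing_cup from where it was at the start of the episode above 0.04 m).
It also fails if it takes over 67 s, if anything falls off the work surface, if the arm or the gripper's body presses on something with over 40 N, if the wrist force passes 120 N, or if a joint passes its speed limit or range.

## Robot

A 6-joint arm with a two-finger parallel gripper is mounted at the origin on the work surface. World frame = base frame: x ahead of the robot, y to its left, z up, the work surface at z = 0. Lengths are in mm, angles in rad, forces in N, time in s.
With the tool pointing down it reaches from about 400 to 925 mm from the base axis. Payload 12.5 kg.
Tool frame: the origin (TCP) lies at the very end of the fingers, on their centre line; the grasp point (between the pads) lies 19 mm behind it (env.grip_point_offset is the distance from the TCP to the grasp point, in mm); z points along the fingers, y is the direction in which the jaws open and shut (so a half turn about z gives the same grasp; the last joint's range is limited). The gripper opens to 95 mm and grips with 3 to 60 N. Pads are 20 mm wide; open, the fingers measure 119 mm over their backs; the gripper's body (75 mm by 180 mm) begins 59 mm behind the grasp point.
Start: joints at [1.101, 0.491, 1.559, -0, 1.092, -0.106], TCP at [222.377, 584.119, 214.661] pointing down, gripper open.
Joint ranges: [-3.1, 3.1], [-0.84, 2.19], [0.05, 2.79], [-1.13, 4.28], [0.06, 2.93], [-2.69, 2.69]. Speed limits (rad/s): [2.22, 2.22, 2.79, 3.14, 3.14, 3.14].

## Interface

Orientations are given as [roll, pitch, yaw] about the fixed x, y, z axes, in that order (R = Rz(yaw) Ry(pitch) Rx(roll)).
In Python, from cell import env gives the robot as it stands.
- The arm moves only by the tool drive_tool, never from a script. Its argument "commands" is a list of rows, each an object of numbers: "dx", "dy", "dz": the shift along the world's x, y, z in mm; "yaw": the turn about the world's z in degrees. In form: [{"dx": .., "dy": .., "dz": .., "yaw": ..}, ...]. A call has 1 to 5 rows; each row shifts and turns the commanded pose from where the row before left it; what a row does not reach is not made up. A row lasts 1/12 s, in which the tool goes at most 41.7 mm and 7.16 degrees, less where a joint would pass 70% of its speed; a pose out of reach is approached as far as the arm can. A call with a gripper value outside its range is refused whole. "grip" is the opening, from 0 (shut) to 1 (fully open), set as the call begins (left out, the last holds). The fingers move at their own pace and stop on an object; the grip force is fixed at half the most. Time passes only in rows, so rows that do not move let the fingers close. It gives the time, the measured TCP pose, the force and the opening at its end, in the units of the state.
- env.state(): the state, without advancing time (a new reading comes with each control period).
- env.read_camera(name): name is "scene" or "top" or "wrist"; returns the picture (400x640x3 uint8, red, green, blue); there is no depth.
- env.calibration(name): a dict with "intrinsics" (3x3 intrinsics, pixels), "rvec" (rotation vector, rad) and "tvec" (3), from world to camera coordinates, as OpenCV has them. Camera axes: x right, y down, z forward; pixel columns grow to the right and rows downward; lengths in mm; the calibration is good to about 2 mm. The wrist camera is an equidistant fisheye: a pixel r from the principal point sees the ray r / f radians off the axis. A picture is of the moment at which its call begins: read the wrist's pose just before it. calibration takes no time and is no camera call; for the wrist camera it gives the pose at the moment of the call.
- env.job_done(): hands the job in, once; it reports no verdict.
Trained networks look in the newest picture that a camera, given by its name, has taken for a name from the list of things; names that differ only in an ending like _2 or _b are one class to them, and where a whole thing is asked for, a point or a joint stands for the part that bears it (a point fixed in the world has none). Each returns a list of dicts, best first, with "conf" (0 to 1); they miss things now and then, are a little off and sometimes report something else, mostly with a low value. They report only what shows in the picture. A call takes as long as a camera call.
- env.trace(query, camera): "pixels" (400x640 bool, what is visible of it) and "pixel" ([column, row] in pixels, amid what is visible of it).
- env.place_of(query, camera): "pixel" ([column, row] in pixels: a listed point, or the origin of a listed thing).
The state is a dict: "t": time; "joints": joint angles; "qvel": joint speeds; "tau": joint torques, N m; "eef_pos": TCP position; "tcp_rot": TCP orientation; "ft_force": force on the tool from outside, world axes, zero at the start; "moment": the same for the moment, N m; "opening": opening from 0.0 (shut) to 1.0 (fully open).
Only numpy, scipy, OpenCV 4.12 (cv2) and the standard library are available. Lean on these libraries where they do the work, as an engineer would, in place of code of your own. Each camera call takes 0.05 s, during which the arm holds its last target.

## Working session

There is one attempt and no reset: what is moved stays moved. The work goes in short steps, Python scripts to look and compute and a tool call to move; the robot and the scene stay as the last step left them, time stands still between calls to the robot, and variables do not carry over. Pictures are saved under pics/ and viewed, and the job is handed in when it is done.

Besides the shell and the picture viewer there is one more tool, called after "Request:" as name(argument=value, ...), one argument or row to a line, values as JSON. drive_tool: Moves the arm, as the interface text tells. Its arguments: {"type":"object","properties":{"commands":{"type":"array"},"grip":{"type":"number"}},"required":["commands"]}

```bash
mkdir -p pics; ls
cat > h.py <<'E'
from cell import env
import numpy as np, cv2
def ray(cam,px,cal=None):
    c=cal or env.calibration(cam);K=np.array(c["intrinsics"],float).reshape(3,3);R,_=cv2.Rodrigues(np.array(c["rvec"],float));t=np.array(c["tvec"],float).ravel()
    p=np.array(px,float)
    if cam=="wrist":
        x=(p[0]-K[0,2])/K[0,0];y=(p[1]-K[1,2])/K[1,1];r=np.hypot(x,y);d=np.array([np.sin(r)*x/max(r,1e-9),np.sin(r)*y/max(r,1e-9),np.cos(r)])
    else: d=np.array([(p[0]-K[0,2])/K[0,0],(p[1]-K[1,2])/K[1,1],1.])
    return -R.T@t, R.T@d
def at(cam,px,z):
    o,d=ray(cam,px); s=(z-o[2])/d[2]; return np.round(o+s*d,1)
def proj(cam,P):
    c=env.calibration(cam);K=np.array(c["intrinsics"],float).reshape(3,3)
    P=np.atleast_2d(np.array(P,float))
    return cv2.projectPoints(P,np.array(c["rvec"],float),np.array(c["tvec"],float),K,None)[0][:,0]
def snap(cam,name):
    im=env.read_camera(cam); cv2.imwrite(f"pics/{name}.png",cv2.cvtColor(im,cv2.COLOR_RGB2BGR)); return im
def st():
    s=env.state(); print("t",s["t"],"pos",np.round(s["eef_pos"],1),"rot",np.round(s["tcp_rot"],3),"F",np.round(s["ft_force"],1),"M",np.round(s["moment"],2),"op",np.round(s["opening"],3))
E
python3 - <<'E'
from h import *
st()
snap("top","top0");
Z=dict(scoop_grip=124.5,scoop_lip=5,scoop=5,tablet0=20,tub=0,jar_mouth=140,jar=0,lint_roller=0,spray_bottle=0)
for k,z in Z.items():
    for r in env.place_of(k,"top")[:5 if k=="tablet0" else 2]: print(k,np.round(r["pixel"],1),round(r["conf"],2),at("top",r["pixel"],z))
snap("scene","sc0")
for k in ["scoop_grip","scoop_lip","jar_mouth"]:
    for r in env.place_of(k,"scene")[:2]: print(k,np.round(r["pixel"],1),round(r["conf"],2),at("scene",r["pixel"],Z[k]))
st()
E
```

```text
pics
t 0.0 pos [222.3 583.9 214. ] rot [-3.14  -0.     2.778] F [-1.1  0.4  0.3] M [0.05 0.01 0.01] op 0.999
scoop_grip [427.9 268.4] 0.89 [ 398.2 -303.8  124.5]
scoop_grip [485.4 205.1] 0.45 [ 580.  -485.6  124.5]
scoop_lip [405.3 229.3] 0.81 [ 527.9 -264.7    5. ]
scoop [409.9 249. ] 0.69 [ 464.5 -275.8    5. ]
tablet0 [407.7 195.7] 0.63 [ 634.3 -275.9   20. ]
tablet0 [389.  214.8] 0.58 [ 574.2 -213.    20. ]
tablet0 [153.3 251.5] 0.58 [478.  539.8  20. ]
tablet0 [410.7 213.2] 0.49 [ 577.3 -282.2   20. ]
tub [403.1 227.7] 0.84 [ 533.8 -258.8    0. ]
tub [185.8 209.1] 0.31 [614.9 444.2   0. ]
jar_mouth [248.6 226.6] 0.9 [533.8 217.1 140. ]
jar [257.2 232.6] 0.81 [531.3 211.4   0. ]
lint_roller [323.7 236.7] 0.71 [512.   -2.8   0. ]
spray_bottle [315.4 170.1] 0.71 [732.5  18.2   0. ]
spray_bottle [410.  247.3] 0.54 [ 470.3 -277.3    0. ]
scoop_grip [214.3 243.8] 0.94 [ 391.5 -291.7  124.5]
scoop_lip [259.5 275.9] 0.74 [ 518.4 -263.7    5. ]
jar_mouth [326.1 162.6] 0.73 [535.7 191.6 140. ]
t 0.7 pos [222.4 584.1 214.7] rot [3.141 0.    2.778] F [ 0.1 -0.7  0.1] M [-0.01 -0.   -0.02] op 0.999
```

View pics/top0.png

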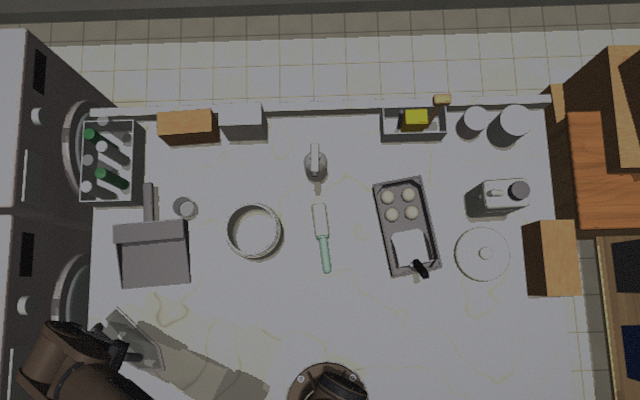

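View pics/sc0.png

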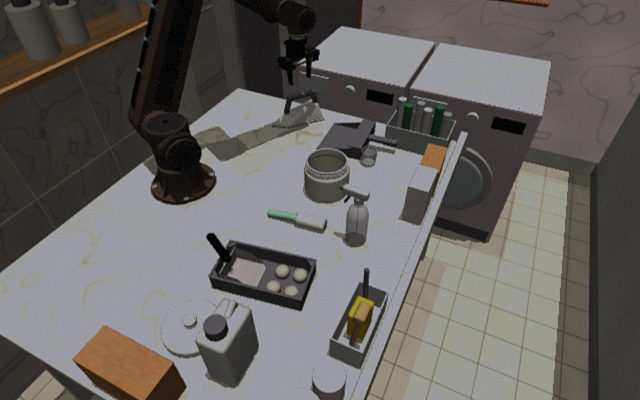

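Run:
```python
from h import *
im=cv2.imread("pics/top0.png"); c=cv2.resize(im[160:290,350:460],None,fx=5.5,fy=4.6*1.0*5.5/4.6*4.6/5.5 if False else 4.5,interpolation=cv2.INTER_CUBIC)
c=cv2.resize(im[165:290,350:470],None,fx=4.7,fy=4.7,interpolation=cv2.INTER_CUBIC); cv2.imwrite("pics/c0.png",c)
tr=env.trace("tub","top")[0]; m=tr["pixels"].astype(np.uint8); print(m.sum(),tr["conf"])
cs,_=cv2.findContours(m,0,2); h=cv2.convexHull(np.vstack(cs)); q=cv2.approxPolyDP(h,6,True)[:,0]; print(q.tolist())
# rim fit: project outer rim corners z=60
from scipy.optimize import minimize
dt=None
def model(p):
    x,y,a=p;Rz=np.array([[np.cos(a),-np.sin(a)],[np.sin(a),np.cos(a)]])
    pts=[]
    for z in(0,60):
        for u,v in((145,75),(145,-75),(-145,-75),(-145,75)): pts.append([*(Rz@[u,v]+[x,y]),z])
    return proj("top",pts)
hull=np.zeros((1600,2560),np.uint8)
hm=np.zeros((400,640),np.uint8); cv2.fillPoly(hm,[h],1)
H4=cv2.resize(hm,None,fx=4,fy=4,interpolation=0)
def cost(p):
    mm=np.zeros_like(H4); cv2.fillConvexPoly(mm,cv2.convexHull(np.round((model(p)+.5)*4).astype(np.int32)),1)
    return float((mm!=H4).sum())/16
best=min((minimize(cost,[534,-259,a],method="Nelder-Mead",options=dict(initial_simplex=[[534,-259,a],[545,-259,a],[534,-248,a],[534,-259,a+.08]])) for a in(.1,.2)),key=lambda r:r.fun)
print(best.x,best.fun)
x,y,a=best.x
sc=np.array([[np.cos(a),np.sin(a)],[-np.sin(a),np.cos(a)]])
for nm,P in dict(grip=(398,-304),grip2=(391.5,-291.7),lip=(528,-265),lip2=(518,-264),t1=(634,-276),t2=(574,-213),t3=(577,-282)).items(): print(nm,sc@(np.array(P)-[x,y]))
```

```text
2760 0.56
[[419, 176], [440, 267], [391, 276], [372, 186]]
[ 5.35338744e+02 -2.59616141e+02  1.69315653e-01] 187.75
grip [-142.85387108  -20.60653057]
grip2 [-147.18827685   -7.38711581]
lip [-8.14102478 -4.07023586]
lip2 [-17.82952011  -1.39945726]
t1 [ 94.48962256 -32.77476905]
t2 [45.96359677 39.43482048]
t3 [ 37.29365761 -29.08402477]
```

View pics/c0.png

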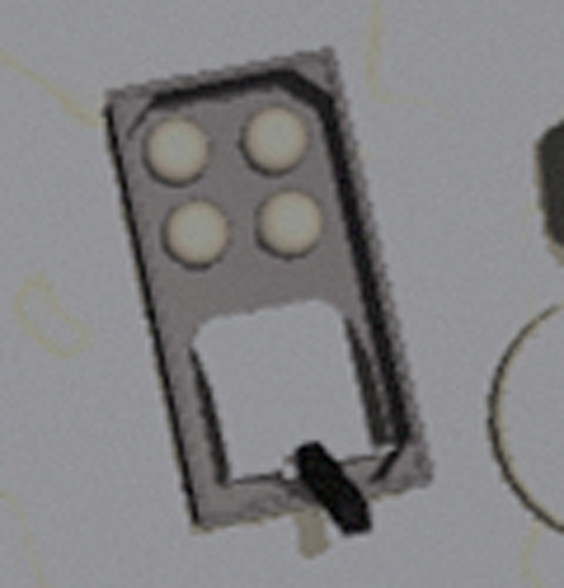

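Run:
```python
from h import *
f=lambda a:(a[0]/4.7+350-.4,a[1]/4.7+165-.4)
def S(L,z): return np.array([at("top",f(a),z)[:2] for a in L])
q=S([(105,93),(335,50),(432,480),(195,530)],60); print(q, q.mean(0)); 
d=(q[0]+q[1]-q[2]-q[3])/2; print(np.hypot(*d),np.arctan2(d[1],d[0])); e=(q[0]-q[1]+q[3]-q[2])/2; print(np.hypot(*e),np.arctan2(-e[0],e[1]))
t=S([(177,150),(275,140),(196,233),(290,222)],20); print(t)
a=0.185;R=np.array([[np.cos(a),np.sin(a)],[-np.sin(a),np.cos(a)]])
print((R@(t-q.mean(0)).T).T)
# grip end visible top
g=S([(352,518)],168);print("gripend",g,(R@(g-q.mean(0)).T).T)
l=S([(262,303)],7);print("lip",l,(R@(l-q.mean(0)).T).T)
g=S([(312,455)],57);print("gripbase",g,(R@(g-q.mean(0)).T).T)
b=S([(228,475),(385,442)],30);print("back",b,(R@(b-q.mean(0)).T).T)
s=S([(193,335),(350,318)],8);print("lipcorners",s,(R@(s-q.mean(0)).T).T)
```

```text
[[ 666.4 -158.9]
 [ 691.1 -313.7]
 [ 404.1 -359. ]
 [ 376.1 -204.2]] [ 534.425 -258.95 ]
292.18301199761765 0.15566775510612393
157.0266299071594 0.1686036183869462
[[ 633.6 -210.4]
 [ 638.5 -277.4]
 [ 576.  -220.4]
 [ 581.7 -284.4]]
[[106.41330686  29.47865751]
 [ 98.90527674 -37.2794093 ]
 [ 47.95671349  30.24461533]
 [ 41.78687197 -33.71179995]]
gripend [[ 379.2 -283.9]] [[-157.16574552    4.02884121]]
lip [[ 528.4 -264.6]] [[-6.96148882 -4.44531195]]
gripbase [[ 422.4 -283. ]] [[-114.53734761   -3.03300641]]
back [[ 412.  -231.9]
 [ 430.9 -336.9]] [[-115.36021675   49.10807995]
 [-116.09710764  -57.57681585]]
lipcorners [[ 507.8 -216.5]
 [ 516.4 -323.4]] [[-18.36214732  46.62322029]
 [-29.57278    -60.03460509]]
```

Request:
drive_tool(
  commands=[
    {"dx":16,"dy":-35,"dz":12,"yaw":-6.25},
    {"dx":16,"dy":-35,"dz":12,"yaw":-6.25},
    {"dx":16,"dy":-35,"dz":12,"yaw":-6.25},
    {"dx":16,"dy":-35,"dz":12,"yaw":-6.25},
    {"dx":16,"dy":-35,"dz":12,"yaw":-6.25},
  ],
  grip=1,
)

```text
t: 1.17
eef_pos: [302.6, 407.5, 275.2]
tcp_rot: [3.141, 0.0, 2.227]
ft_force: [0.9, 0.2, 0.8]
opening: 0.999
```

Request:
drive_tool(
  commands=[
    {"dx":16,"dy":-35,"dz":8,"yaw":-6.25},
    {"dx":16,"dy":-35,"dz":8,"yaw":-6.25},
    {"dx":16,"dy":-35,"dz":8,"yaw":-6.25},
    {"dx":16,"dy":-35,"dz":8,"yaw":-6.25},
    {"dx":16,"dy":-35,"dz":8,"yaw":-6.25},
  ],
)

```text
t: 1.58
eef_pos: [382.6, 232.4, 315.3]
tcp_rot: [3.141, -0.0, 1.682]
ft_force: [0.2, 1.2, 0.3]
opening: 1.001
```

Request:
drive_tool(
  commands=[
    {"dx":16,"dy":-35,"dz":0,"yaw":-6.25},
    {"dx":16,"dy":-35,"dz":0,"yaw":-6.25},
    {"dx":16,"dy":-35,"dz":0,"yaw":-6.25},
    {"dx":16,"dy":-35,"dz":0,"yaw":-6.25},
    {"dx":-4,"dy":-38,"dz":0,"yaw":-6.25},
  ],
)

```text
t: 2.0
eef_pos: [444.5, 54.2, 314.6]
tcp_rot: [3.141, -0.0, 1.136]
ft_force: [0.9, -0.2, -0.4]
opening: 1.0
```

Request:
drive_tool(
  commands=[
    {"dx":-4,"dy":-38,"dz":0,"yaw":-6.25},
    {"dx":-4,"dy":-38,"dz":0,"yaw":-6.25},
    {"dx":-4,"dy":-38,"dz":0,"yaw":-6.25},
    {"dx":-4,"dy":-38,"dz":0,"yaw":-6.25},
    {"dx":-4,"dy":-38,"dz":0,"yaw":-6.25},
  ],
)

```text
t: 2.42
eef_pos: [421.7, -135.7, 314.9]
tcp_rot: [3.141, -0.0, 0.591]
ft_force: [1.9, 0.3, -0.3]
opening: 1.003
```

Request:
drive_tool(
  commands=[
    {"dx":-4,"dy":-38,"dz":0,"yaw":-6.25},
    {"dx":-4,"dy":-38,"dz":0,"yaw":-6.25},
    {"dx":-4,"dy":-38,"dz":0,"yaw":-6.25},
    {"dx":-4,"dy":-38,"dz":0,"yaw":-6.25},
    {"dx":0,"dy":0,"dz":0},
  ],
)

```text
invalid input
```

Run:
```python
from h import *
st(); c=env.calibration("wrist"); print(c)
snap("wrist","w1")
for k,z in dict(scoop_grip=124.5,scoop_lip=5,scoop=5,tablet0=20,tub=0).items():
    for r in env.place_of(k,"wrist")[:5 if k=="tablet0" else 2]: print(k,np.round(r["pixel"],1),round(r["conf"],2),at("wrist",r["pixel"],z))
snap("top","top1")
tr=env.trace("jar","top")
print([ (t["conf"],t["pixels"].sum()) for t in tr])
im=cv2.imread("pics/top1.png"); cv2.imwrite("pics/c1.png",cv2.resize(im[190:270,215:295],None,fx=7,fy=7,interpolation=cv2.INTER_CUBIC))
print("exp rim/foot",proj("top",[[534,217,140],[534,217,0]]))
```

```text
t 2.4167 pos [ 421.7 -135.7  314.9] rot [ 3.141 -0.     0.591] F [ 1.9  0.3 -0.3] M [-0.05  0.1   0.02] op 1.003
{'intrinsics': array([[309.70691629,   0.        , 323.68374418],
       [  0.        , 309.70691629, 199.41491034],
       [  0.        ,   0.        ,   1.        ]]), 'rvec': array([-2.54126779,  1.35409461,  0.1976756 ]), 'tvec': array([-347.63656252,  201.68252081,  567.05628015])}
scoop_grip [406.2 257.6] 0.6 [ 393.  -290.   124.5]
scoop_lip [423.5 155.5] 0.93 [ 521.6 -263.1    5. ]
scoop [412.3 184. ] 0.97 [ 473.6 -274.8    5. ]
tablet0 [422. 116.] 0.85 [ 569.4 -215.6   20. ]
tablet0 [440.6  82.1] 0.76 [ 631.9 -208.9   20. ]
tablet0 [453.3 134.2] 0.68 [ 579.  -275.2   20. ]
tub [426.4 147.2] 0.76 [ 537.  -257.1   -0. ]
[(0.64, np.int64(2690))]
exp rim/foot [[248.63898252 226.52540986]
 [255.46127877 231.81035223]]
```

View pics/w1.png

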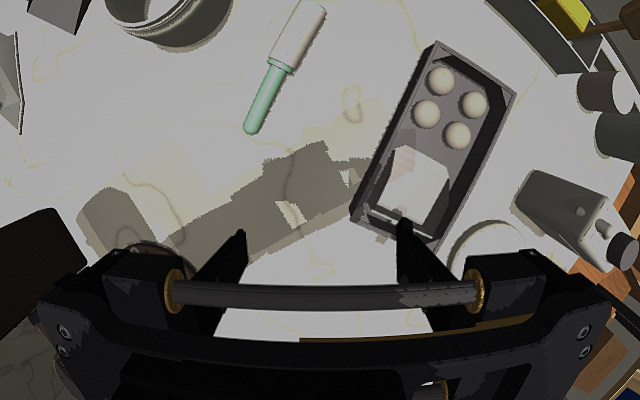

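View pics/c1.png

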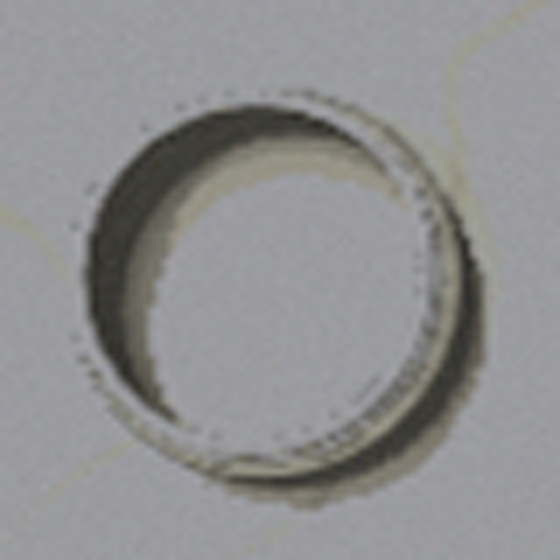

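Request:
drive_tool(
  commands=[
    {"dx":-6,"dy":-38,"dz":0,"yaw":-6.25},
    {"dx":-6,"dy":-38,"dz":0,"yaw":-6.25},
    {"dx":-6,"dy":-38,"dz":0,"yaw":-6.25},
    {"dx":-7,"dy":-38,"dz":0,"yaw":-6.25},
    {"dx":0,"dy":0,"dz":0,"yaw":0},
  ],
)

```text
t: 3.23
eef_pos: [397.1, -289.9, 314.3]
tcp_rot: [3.14, 0.0, 0.152]
ft_force: [0.3, 0.2, -0.5]
opening: 0.999
```

Run:
```python
from h import *
from scipy.optimize import minimize
st()
im=snap("wrist","w2")
for k,z in dict(scoop_grip=124.5,scoop_lip=5,scoop=5,tablet0=20,tub=0).items():
    for r in env.place_of(k,"wrist")[:5 if k=="tablet0" else 2]: print(k,np.round(r["pixel"],1),round(r["conf"],2),at("wrist",r["pixel"],z))
for cam,nm in (("top","t2"),("scene","s2")):
    snap(cam,nm); T=env.trace("jar",cam)
    if not T: print("no",cam); continue
    m=T[0]["pixels"].astype(np.uint8); cs,_=cv2.findContours(m,0,2); h=cv2.convexHull(np.vstack(cs)); hm=np.zeros((400,640),np.uint8); cv2.fillPoly(hm,[h],1); H4=cv2.resize(hm,None,fx=4,fy=4,interpolation=0)
    th=np.linspace(0,6.28,60)
    def cost(p):
        P=[[p[0]+r*np.cos(a),p[1]+r*np.sin(a),z] for r,z in((83,0),(85,100),(77,140)) for a in th]
        q=proj(cam,P); mm=np.zeros_like(H4); cv2.fillConvexPoly(mm,cv2.convexHull(np.round((q+.5)*4).astype(np.int32)),1); return float((mm!=H4).sum())/16
    r=minimize(cost,[532,212],method="Nelder-Mead",options=dict(initial_simplex=[[532,212],[547,212],[532,197]])); print(cam,T[0]["conf"],r.x,r.fun,m.sum())
```

```text
t 3.2333 pos [ 397.1 -289.9  314.3] rot [3.14  0.    0.152] F [ 0.3  0.2 -0.5] M [-0.03  0.2   0.02] op 0.999
scoop_grip [320.7 183.1] 0.87 [ 390.4 -283.1  124.5]
scoop_lip [319.9  79.9] 0.57 [ 521.8 -258.4    5. ]
scoop [323.3 113.5] 0.66 [ 471.2 -271.5    5. ]
tablet0 [291.9   4. ] 0.93 [ 633.7 -197.    20. ]
tablet0 [295.2  39.7] 0.82 [ 576.7 -211.9   20. ]
tablet0 [338.8  42.3] 0.67 [ 582.7 -276.2   20. ]
tablet0 [340.9   5.8] 0.67 [ 641.9 -269.8   20. ]
tub [317.4  72.2] 0.95 [ 534.1 -251.9    0. ]
top 0.73 [528.37627482 212.29473364] 73.3125 2537
scene 0.65 [527.75282574 211.48090315] 138.625 2014
```

View pics/w2.png

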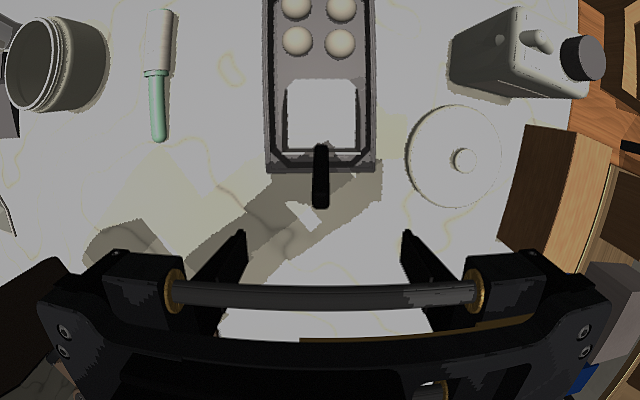

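Request:
drive_tool(
  commands=[
    {"dx":0,"dy":0,"dz":-35,"yaw":0},
    {"dx":0,"dy":0,"dz":-35,"yaw":0},
    {"dx":0,"dy":0,"dz":-35,"yaw":0},
    {"dx":0,"dy":0,"dz":-19,"yaw":0},
    {"dx":0,"dy":0,"dz":0,"yaw":0},
  ],
)

```text
t: 4.15
eef_pos: [396.3, -284.5, 187.4]
tcp_rot: [-3.137, 0.004, 0.16]
ft_force: [-0.4, 0.3, -0.1]
opening: 0.997
```

```bash
cat >> h.py <<'E'
def fish(P):
    c=env.calibration("wrist");K=np.array(c["intrinsics"]).reshape(3,3);R,_=cv2.Rodrigues(np.array(c["rvec"]));t=np.array(c["tvec"]).ravel()
    q=(R@np.array(P,float).T).T+t; r=np.arctan2(np.hypot(q[:,0],q[:,1]),q[:,2]); h=np.hypot(q[:,0],q[:,1]); return np.c_[K[0,2]+K[0,0]*r*q[:,0]/h,K[1,2]+K[1,1]*r*q[:,1]/h]
def scoop_pts(o,yaw,pitch=0):
    # landmarks in scoop frame
    L=dict(gripend=(-55-.375*115,0,52+.927*115),gp=(-78,0,119.5),lip=(55,0,0),lc1=(40,55,0),lc2=(40,-55,0),b1=(-55,55,52),b2=(-55,-55,52),bb=(-55,0,52))
    return L
E
python3 - <<'E'
from h import *
st(); o,_=ray("wrist",(320,200)); print("cam",o)
s=env.state(); a=s["tcp_rot"][2]; T=np.array(s["eef_pos"]); d=np.array([-np.sin(a),np.cos(a),0])
print("finger tips",fish([T+d*47,T-d*47,T]))
im=snap("wrist","w3")
for k,z in dict(scoop_grip=124.5,scoop_lip=5,scoop=5,tub=0).items():
    for r in env.place_of(k,"wrist")[:2]: print(k,np.round(r["pixel"],1),round(r["conf"],2),at("wrist",r["pixel"],z))
E
```

```text
t 4.15 pos [ 396.3 -284.5  187.4] rot [-3.137  0.004  0.16 ] F [-0.4  0.3 -0.1] M [-0.1   0.17 -0.01] op 0.997
cam [ 476.86872205 -272.28653546  357.88815492]
finger tips [[248.11899672 245.28845077]
 [399.67272239 245.76876126]
 [323.8150095  246.46673511]]
scoop_grip [326.3 215.5] 0.61 [ 394.3 -288.4  124.5]
scoop_lip [325.4  70.2] 0.86 [ 523.3 -267.8    5. ]
scoop [327.6 116.2] 0.72 [ 471.2 -279.1    5. ]
tub [323.5  59.9] 0.66 [ 536.1 -263.9    0. ]
```

View pics/w3.png

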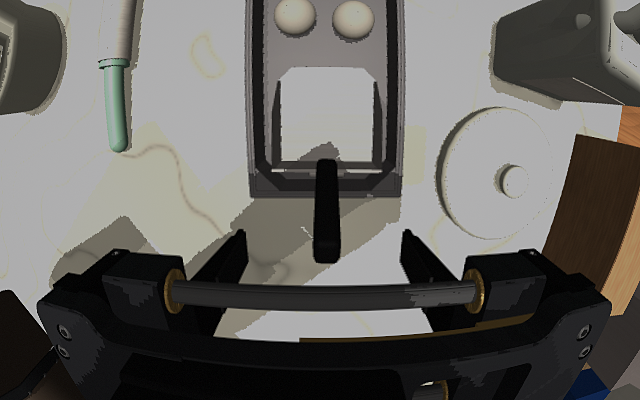

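Request:
drive_tool(
  commands=[
    {"dx":-2,"dy":-3,"dz":-20,"yaw":0},
    {"dx":0,"dy":0,"dz":-25,"yaw":0},
    {"dx":0,"dy":0,"dz":-22,"yaw":0},
    {"dx":0,"dy":0,"dz":-15,"yaw":0},
    {"dx":0,"dy":0,"dz":0,"yaw":0},
  ],
)

```text
t: 4.82
eef_pos: [395.0, -288.6, 107.5]
tcp_rot: [-3.14, 0.001, 0.16]
ft_force: [0.8, -0.1, 0.1]
opening: 1.0
```

Request:
drive_tool(
  commands=[
    {"dx":0,"dy":0,"dz":0,"yaw":0},
    {"dx":0,"dy":0,"dz":0,"yaw":0},
    {"dx":0,"dy":0,"dz":0,"yaw":0},
    {"dx":0,"dy":0,"dz":0,"yaw":0},
    {"dx":0,"dy":0,"dz":0,"yaw":0},
  ],
  grip=0,
)

```text
t: 5.23
eef_pos: [395.6, -289.1, 109.4]
tcp_rot: [3.14, -0.001, 0.16]
ft_force: [-0.1, -0.0, -0.1]
opening: 0.707
```

Request:
drive_tool(
  commands=[
    {"dx":0,"dy":0,"dz":0,"yaw":0},
    {"dx":0,"dy":0,"dz":0,"yaw":0},
    {"dx":0,"dy":0,"dz":0,"yaw":0},
  ],
)

```text
t: 5.48
eef_pos: [395.4, -288.9, 108.8]
tcp_rot: [3.141, -0.0, 0.16]
ft_force: [0.5, -0.3, -0.4]
opening: 0.495
```

Run:
```python
from h import *
st(); im=snap("wrist","w4"); st()
```

```text
t 5.4833 pos [ 395.4 -288.9  108.8] rot [ 3.141 -0.     0.16 ] F [ 0.5 -0.3 -0.4] M [-0.03  0.12 -0.01] op 0.495
t 5.5333 pos [ 395.4 -288.9  108.7] rot [ 3.141 -0.     0.16 ] F [ 0.3  0.2 -0.5] M [-0.07  0.22 -0.02] op 0.454
```

View pics/w4.png

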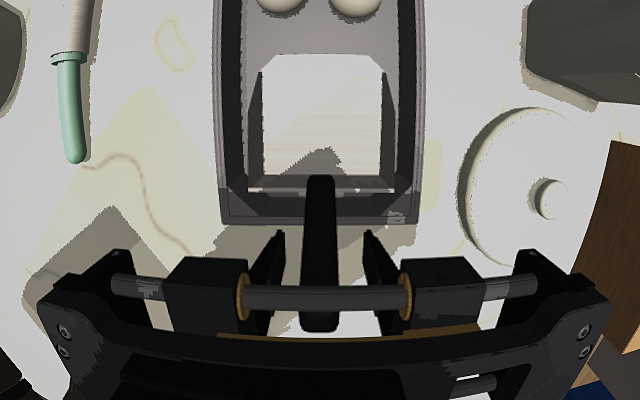

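Request:
drive_tool(
  commands=[
    {"dx":0,"dy":0,"dz":-2,"yaw":0},
    {"dx":0,"dy":0,"dz":0,"yaw":0},
    {"dx":0,"dy":0,"dz":0,"yaw":0},
    {"dx":0,"dy":0,"dz":0,"yaw":0},
    {"dx":0,"dy":0,"dz":0,"yaw":0},
  ],
)

```text
t: 5.95
eef_pos: [395.3, -288.8, 106.5]
tcp_rot: [-3.141, 0.0, 0.16]
ft_force: [0.8, -0.3, -0.8]
opening: 0.213
```

Request:
drive_tool(
  commands=[
    {"dx":0,"dy":0,"dz":0,"yaw":0},
    {"dx":0,"dy":0,"dz":0,"yaw":0},
  ],
)

```text
t: 6.12
eef_pos: [395.3, -288.8, 106.6]
tcp_rot: [-3.142, 0.0, 0.16]
ft_force: [0.1, -1.0, -1.2]
opening: 0.208
```

Request:
drive_tool(
  commands=[
    {"dx":0,"dy":0,"dz":10,"yaw":0},
    {"dx":0,"dy":0,"dz":10,"yaw":0},
    {"dx":0,"dy":0,"dz":10,"yaw":0},
    {"dx":0,"dy":0,"dz":0,"yaw":0},
    {"dx":0,"dy":0,"dz":0,"yaw":0},
  ],
)

```text
t: 6.53
eef_pos: [395.4, -288.9, 136.8]
tcp_rot: [3.141, -0.0, 0.16]
ft_force: [-0.4, -0.5, -2.0]
opening: 0.206
```

Run:
```python
from h import *
st(); im=snap("wrist","w5"); snap("scene","s5"); st()
i=cv2.imread("pics/s5.png"); cv2.imwrite("pics/s5c.png",cv2.resize(i[210:330,190:330],None,fx=5,fy=5,interpolation=2))
```

```text
t 6.5333 pos [ 395.4 -288.9  136.8] rot [ 3.141 -0.     0.16 ] F [-0.4 -0.5 -2. ] M [-0.06  0.27  0.01] op 0.206
t 6.6333 pos [ 395.2 -288.7  136.2] rot [-3.141  0.     0.16 ] F [ 0.4  0.5 -1.6] M [-0.1   0.23 -0.  ] op 0.207
```

View pics/w5.png

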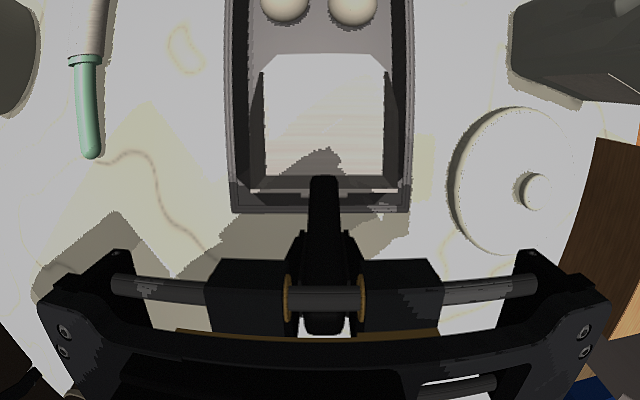

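View pics/s5c.png

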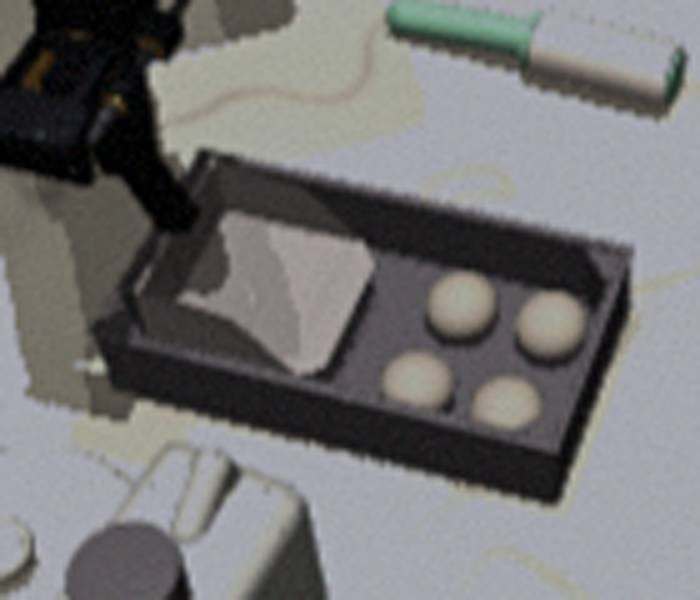

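Request:
drive_tool(
  commands=[
    {"dx":0,"dy":0,"dz":0,"yaw":0},
    {"dx":0,"dy":0,"dz":0,"yaw":0},
  ],
  grip=0.2,
)

```text
t: 6.8
eef_pos: [395.2, -288.8, 136.2]
tcp_rot: [-3.141, 0.001, 0.16]
ft_force: [-0.1, 0.6, -1.8]
opening: 0.207
```

Request:
drive_tool(
  commands=[
    {"dx":0,"dy":0,"dz":0,"yaw":0},
    {"dx":0,"dy":0,"dz":0,"yaw":0},
  ],
  grip=0.206,
)

```text
t: 6.97
eef_pos: [395.3, -288.8, 136.4]
tcp_rot: [-3.141, 0.0, 0.16]
ft_force: [1.0, -0.5, -1.3]
opening: 0.209
```

Run:
```python
from h import *
st(); im=snap("wrist","w6")
```

```text
t 6.9667 pos [ 395.3 -288.8  136.4] rot [-3.141  0.     0.16 ] F [ 1.  -0.5 -1.3] M [-0.04  0.18 -0.03] op 0.209
```

View pics/w6.png

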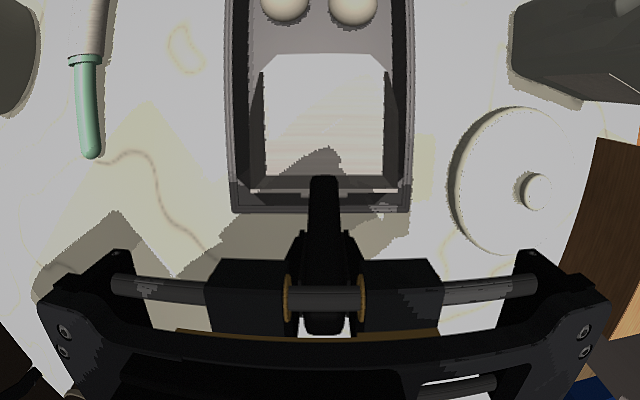

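Request:
drive_tool(
  commands=[
    {"dx":0,"dy":0,"dz":0,"yaw":0},
    {"dx":0,"dy":0,"dz":0,"yaw":0},
  ],
  grip=0.209,
)

```text
t: 7.18
eef_pos: [395.4, -288.9, 136.6]
tcp_rot: [3.142, 0.0, 0.16]
ft_force: [0.4, -0.0, -0.6]
opening: 0.211
```

Run:
```python
from h import *
st(); im=snap("wrist","w7");T=env.place_of("scoop_lip","wrist"); print(T[:1])
```

```text
t 7.1833 pos [ 395.4 -288.9  136.6] rot [3.142 0.    0.16 ] F [ 0.4 -0.  -0.6] M [-0.07  0.26 -0.07] op 0.211
[{'pixel': [321.2, 53.9], 'conf': 0.65}]
```

Request:
drive_tool(
  commands=[
    {"dx":0,"dy":0,"dz":0,"yaw":0},
    {"dx":0,"dy":0,"dz":0,"yaw":0},
  ],
  grip=0.211,
)

```text
t: 7.45
eef_pos: [395.5, -289.0, 136.8]
tcp_rot: [3.141, -0.0, 0.16]
ft_force: [-0.0, -0.2, -0.1]
opening: 0.209
```

Run:
```python
from h import *
st(); im=snap("wrist","w8");T=env.place_of("scoop_lip","wrist"); print(T[:1])
```

```text
t 7.45 pos [ 395.5 -289.   136.8] rot [ 3.141 -0.     0.16 ] F [-0.  -0.2 -0.1] M [-0.07  0.21 -0.01] op 0.209
[{'pixel': [322.1, 61.8], 'conf': 0.7}]
```

View pics/w8.png

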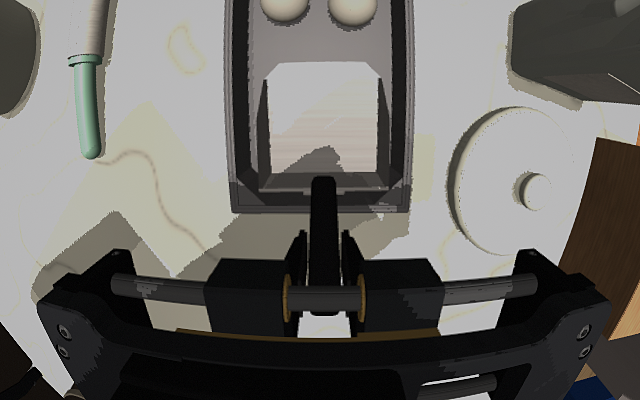

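Request:
drive_tool(
  commands=[
    {"dx":0,"dy":0,"dz":0,"yaw":0},
    {"dx":0,"dy":0,"dz":0,"yaw":0},
    {"dx":0,"dy":0,"dz":-10,"yaw":0},
    {"dx":0,"dy":0,"dz":-10,"yaw":0},
    {"dx":0,"dy":0,"dz":-11,"yaw":0},
  ],
  grip=0.32,
)

```text
t: 7.97
eef_pos: [395.5, -289.0, 105.6]
tcp_rot: [3.141, -0.001, 0.16]
ft_force: [0.3, -0.0, -0.0]
opening: 0.319
```

Request:
drive_tool(
  commands=[
    {"dx":0,"dy":0,"dz":0,"yaw":0},
    {"dx":0,"dy":0,"dz":0,"yaw":0},
    {"dx":0,"dy":0,"dz":0,"yaw":0},
    {"dx":0,"dy":0,"dz":0,"yaw":0},
    {"dx":0,"dy":0,"dz":0,"yaw":0},
  ],
  grip=0,
)

```text
t: 8.38
eef_pos: [395.5, -289.0, 106.1]
tcp_rot: [3.141, -0.0, 0.16]
ft_force: [-0.2, 0.4, -2.0]
opening: 0.205
```

Request:
drive_tool(
  commands=[
    {"dx":0,"dy":0,"dz":10,"yaw":0},
    {"dx":0,"dy":0,"dz":15,"yaw":0},
    {"dx":0,"dy":0,"dz":15,"yaw":0},
    {"dx":0,"dy":0,"dz":10,"yaw":0},
    {"dx":0,"dy":0,"dz":0,"yaw":0},
  ],
)

```text
t: 8.8
eef_pos: [396.0, -289.4, 157.6]
tcp_rot: [3.139, -0.002, 0.16]
ft_force: [1.1, 0.3, -1.8]
opening: 0.21
```

Run:
```python
from h import *
st(); im=snap("wrist","w9");T=env.place_of("scoop_lip","wrist"); print(T[:1])
```

```text
t 8.8 pos [ 396.  -289.4  157.6] rot [ 3.139e+00 -2.000e-03  1.600e-01] F [ 1.1  0.3 -1.8] M [-0.06  0.22 -0.03] op 0.21
[{'pixel': [283.2, 8.9], 'conf': 0.72}]
```

Request:
drive_tool(
  commands=[
    {"dx":0,"dy":0,"dz":0,"yaw":0},
    {"dx":0,"dy":0,"dz":0,"yaw":0},
  ],
  grip=0.2095,
)

```text
t: 9.07
eef_pos: [395.1, -288.6, 155.0]
tcp_rot: [-3.141, 0.001, 0.16]
ft_force: [0.6, 0.1, -1.8]
opening: 0.207
```

Run:
```python
from h import *
st(); im=snap("wrist","w10");T=env.place_of("scoop_lip","wrist"); print(T[:1])
```

```text
t 9.0667 pos [ 395.1 -288.6  155. ] rot [-3.141e+00  1.000e-03  1.600e-01] F [ 0.6  0.1 -1.8] M [-0.01  0.22  0.  ] op 0.207
[{'pixel': [324.1, 57.0], 'conf': 0.81}]
```

Request:
drive_tool(
  commands=[
    {"dx":0,"dy":0,"dz":0,"yaw":0},
    {"dx":0,"dy":0,"dz":0,"yaw":0},
  ],
  grip=0.21,
)

```text
t: 9.33
eef_pos: [395.3, -288.8, 155.4]
tcp_rot: [-3.141, 0.0, 0.16]
ft_force: [0.7, 0.9, -1.6]
opening: 0.21
```

Run:
```python
from h import *
st(); im=snap("wrist","w11");T=env.place_of("scoop_lip","wrist"); print(T[:1])
```

```text
t 9.3333 pos [ 395.3 -288.8  155.4] rot [-3.141  0.     0.16 ] F [ 0.7  0.9 -1.6] M [0.08 0.12 0.07] op 0.21
[{'pixel': [321.9, 64.2], 'conf': 0.95}]
```

View pics/w11.png

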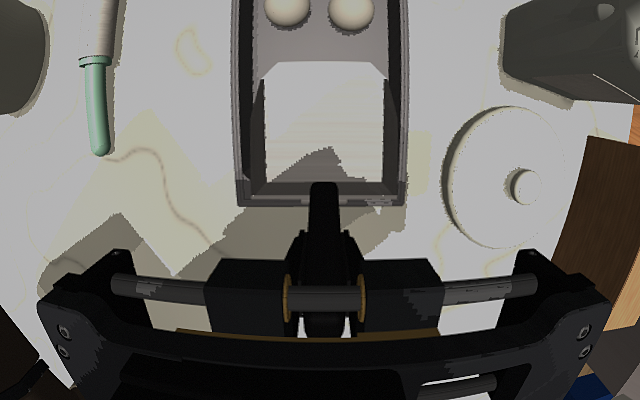

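```bash
cat >> h.py <<'E'
def tilt_pred(angs=(0,5,10,15,20,25,30,36)):
    s=env.state(); a=s["tcp_rot"][2]; P=np.array(s["eef_pos"])+[0,0,19]; 
    for d in angs:
        t=np.radians(d); out=[]
        for L in ((55,0,0),(-55,0,52),(-55-.375*115,0,52+.927*115)):
            v=np.array(L)-np.array((-78,0,119.5)); x=v[0]*np.cos(t)+v[2]*np.sin(t); z=-v[0]*np.sin(t)+v[2]*np.cos(t)
            out.append(P+[x*np.cos(a)-v[1]*np.sin(a),x*np.sin(a),z])
        print(d,np.round(fish(out),0).tolist(),"lip z",round(out[0][2]))
E
python3 - <<'E'
from h import *
tilt_pred()
E
```

```text
0 [[324.0, 51.0], [324.0, 189.0], [324.0, 336.0]] lip z 55
5 [[324.0, 65.0], [324.0, 197.0], [324.0, 333.0]] lip z 44
10 [[324.0, 79.0], [324.0, 204.0], [324.0, 329.0]] lip z 34
15 [[324.0, 92.0], [324.0, 211.0], [324.0, 324.0]] lip z 25
20 [[324.0, 106.0], [324.0, 219.0], [324.0, 318.0]] lip z 17
25 [[324.0, 120.0], [324.0, 227.0], [324.0, 312.0]] lip z 10
30 [[324.0, 134.0], [324.0, 234.0], [324.0, 305.0]] lip z 5
36 [[324.0, 150.0], [324.0, 244.0], [324.0, 295.0]] lip z 0
```

Request:
drive_tool(
  commands=[
    {"dx":0,"dy":0,"dz":0,"yaw":0},
    {"dx":0,"dy":0,"dz":0,"yaw":0},
  ],
)

```text
t: 9.6
eef_pos: [395.4, -288.8, 155.6]
tcp_rot: [-3.142, 0.0, 0.16]
ft_force: [0.2, 1.0, -2.0]
opening: 0.209
```

Run:
```python
from h import *
st(); im=snap("wrist","w12");T=env.place_of("scoop_lip","wrist"); print(T[:1])
```

```text
t 9.6 pos [ 395.4 -288.8  155.6] rot [-3.142  0.     0.16 ] F [ 0.2  1.  -2. ] M [0.13 0.12 0.02] op 0.209
[{'pixel': [323.5, 63.5], 'conf': 0.6}]
```

Request:
drive_tool(
  commands=[
    {"dx":0,"dy":0,"dz":0,"yaw":0},
    {"dx":0,"dy":0,"dz":0,"yaw":0},
  ],
  grip=0.2103,
)

```text
t: 9.87
eef_pos: [395.4, -288.8, 155.7]
tcp_rot: [3.142, -0.0, 0.16]
ft_force: [0.1, -0.1, -2.1]
opening: 0.212
```

Run:
```python
from h import *
st(); im=snap("wrist","w13");T=env.place_of("scoop_lip","wrist"); print(T[:1])
```

```text
t 9.8667 pos [ 395.4 -288.8  155.7] rot [ 3.142 -0.     0.16 ] F [ 0.1 -0.1 -2.1] M [0.07 0.13 0.02] op 0.212
[{'pixel': [324.3, 63.8], 'conf': 0.62}]
```

View pics/w13.png

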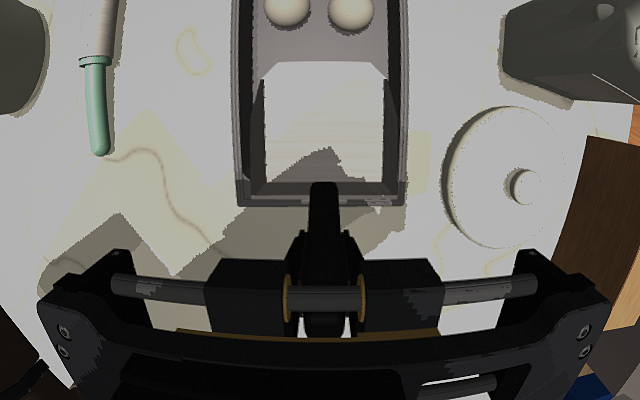

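Request:
drive_tool(
  commands=[
    {"dx":0,"dy":0,"dz":0,"yaw":0},
    {"dx":0,"dy":0,"dz":0,"yaw":0},
  ],
  grip=0.2106,
)

```text
t: 10.13
eef_pos: [395.4, -288.9, 155.7]
tcp_rot: [3.141, 0.0, 0.16]
ft_force: [-0.9, 0.1, -1.9]
opening: 0.209
```

Run:
```python
from h import *
st(); im=snap("wrist","w14");T=env.place_of("scoop_lip","wrist"); print(T[:1])
```

```text
t 10.1333 pos [ 395.4 -288.9  155.7] rot [3.141 0.    0.16 ] F [-0.9  0.1 -1.9] M [0.05 0.15 0.03] op 0.209
[{'pixel': [325.4, 64.5], 'conf': 0.76}]
```

Request:
drive_tool(
  commands=[
    {"dx":0,"dy":0,"dz":0,"yaw":0},
  ],
  grip=0.2109,
)

```text
t: 10.32
eef_pos: [395.4, -288.9, 155.7]
tcp_rot: [3.141, -0.0, 0.16]
ft_force: [1.1, -0.8, -2.3]
opening: 0.214
```

Run:
```python
from h import *
st(); im=snap("wrist","w15");T=env.place_of("scoop_lip","wrist"); print(T[:1])
```

```text
t 10.3167 pos [ 395.4 -288.9  155.7] rot [ 3.141 -0.     0.16 ] F [ 1.1 -0.8 -2.3] M [0.08 0.15 0.02] op 0.214
[{'pixel': [321.7, 61.1], 'conf': 0.71}]
```

View pics/w15.png

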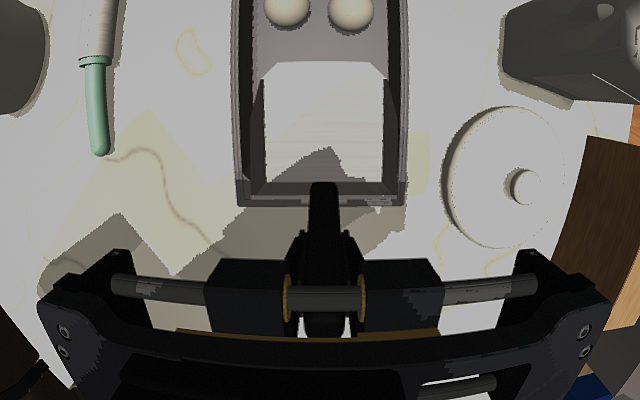

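Request:
drive_tool(
  commands=[
    {"dx":0,"dy":0,"dz":0,"yaw":0},
  ],
  grip=0.2112,
)

```text
t: 10.5
eef_pos: [395.4, -288.9, 155.7]
tcp_rot: [3.141, -0.0, 0.16]
ft_force: [0.4, 0.2, -1.2]
opening: 0.208
```

Request:
drive_tool(
  commands=[
    {"dx":0,"dy":0,"dz":0,"yaw":0},
  ],
  grip=0.2116,
)

```text
t: 10.58
eef_pos: [395.4, -288.9, 155.7]
tcp_rot: [3.141, -0.0, 0.16]
ft_force: [1.0, 1.0, -0.6]
opening: 0.212
```

Run:
```python
from h import *
st(); im=snap("wrist","w16");T=env.place_of("scoop_lip","wrist"); print(T[:1])
```

```text
t 10.5833 pos [ 395.4 -288.9  155.7] rot [ 3.141 -0.     0.16 ] F [ 1.   1.  -0.6] M [-0.02  0.12  0.02] op 0.212
[{'pixel': [323.8, 65.5], 'conf': 0.87}]
```

Request:
drive_tool(
  commands=[
    {"dx":0,"dy":0,"dz":0,"yaw":0},
  ],
  grip=0.212,
)

```text
t: 10.77
eef_pos: [395.4, -288.9, 155.6]
tcp_rot: [3.142, 0.0, 0.16]
ft_force: [0.7, 0.4, -1.7]
opening: 0.21
```

Run:
```python
from h import *
st(); im=snap("wrist","w17");T=env.place_of("scoop_lip","wrist"); print(T[:1])
```

```text
t 10.7667 pos [ 395.4 -288.9  155.6] rot [3.142 0.    0.16 ] F [ 0.7  0.4 -1.7] M [0.02 0.11 0.02] op 0.21
[{'pixel': [323.2, 64.0], 'conf': 0.69}]
```

View pics/w17.png

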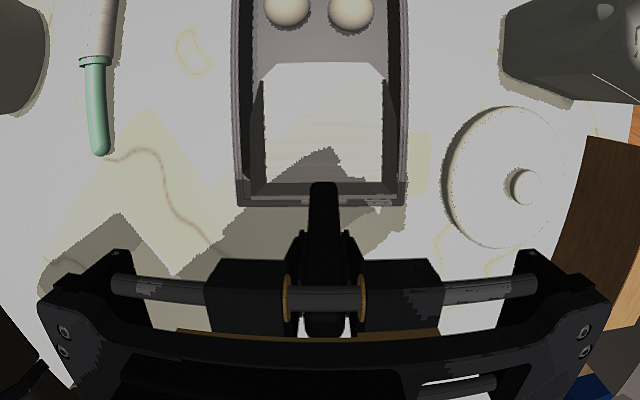

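Request:
drive_tool(
  commands=[
    {"dx":0,"dy":0,"dz":0,"yaw":0},
  ],
  grip=0.214,
)

```text
t: 10.95
eef_pos: [395.4, -288.9, 155.7]
tcp_rot: [3.142, -0.0, 0.16]
ft_force: [0.5, 1.3, -1.6]
opening: 0.212
```

Run:
```python
from h import *
st(); im=snap("wrist","w18");T=env.place_of("scoop_lip","wrist"); print(T[:1])
```

```text
t 10.95 pos [ 395.4 -288.9  155.7] rot [ 3.142 -0.     0.16 ] F [ 0.5  1.3 -1.6] M [ 0.12  0.11 -0.03] op 0.212
[{'pixel': [319.6, 66.3], 'conf': 0.68}]
```

Request:
drive_tool(
  commands=[
    {"dx":0,"dy":0,"dz":0,"yaw":0},
  ],
  grip=0.216,
)

```text
t: 11.13
eef_pos: [395.4, -288.9, 155.6]
tcp_rot: [3.142, 0.0, 0.16]
ft_force: [-0.1, 0.9, -0.7]
opening: 0.218
```

Run:
```python
from h import *
st(); im=snap("wrist","w19");T=env.place_of("scoop_lip","wrist"); print(T[:1])
```

```text
t 11.1333 pos [ 395.4 -288.9  155.6] rot [3.142 0.    0.16 ] F [-0.1  0.9 -0.7] M [0.07 0.16 0.01] op 0.218
[{'pixel': [321.2, 66.8], 'conf': 0.88}]
```

View pics/w18.png

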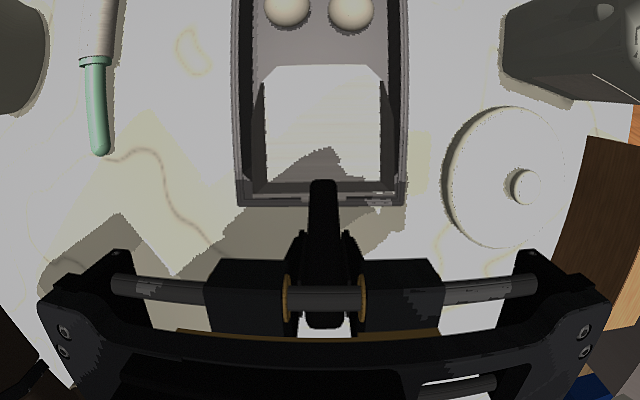

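View pics/w19.png

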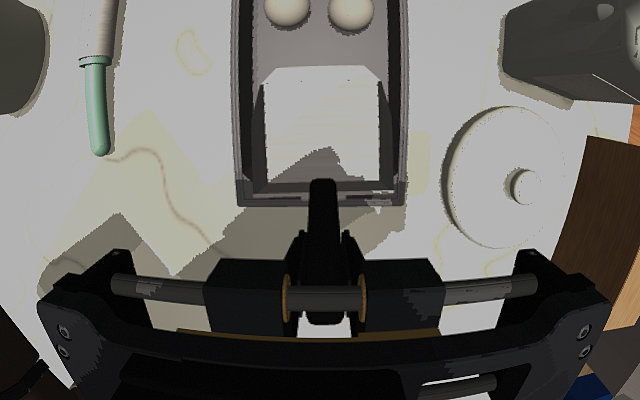

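Request:
drive_tool(
  commands=[
    {"dx":0,"dy":0,"dz":-12,"yaw":0},
    {"dx":0,"dy":0,"dz":-12,"yaw":0},
    {"dx":0,"dy":0,"dz":0,"yaw":0},
  ],
  grip=0.205,
)

```text
t: 11.48
eef_pos: [394.9, -288.2, 130.2]
tcp_rot: [-3.139, 0.001, 0.16]
ft_force: [1.7, 2.3, -3.0]
opening: 0.213
```

Request:
drive_tool(
  commands=[
    {"dx":0,"dy":0,"dz":0,"yaw":0},
    {"dx":0,"dy":0,"dz":0,"yaw":0},
    {"dx":0,"dy":0,"dz":0,"yaw":0},
    {"dx":0,"dy":0,"dz":-12,"yaw":0},
    {"dx":0,"dy":0,"dz":-13,"yaw":0},
  ],
  grip=0.32,
)

```text
t: 11.9
eef_pos: [395.9, -289.5, 107.6]
tcp_rot: [3.139, -0.002, 0.16]
ft_force: [0.1, -0.3, 0.6]
opening: 0.319
```

Run:
```python
from h import *
st(); im=snap("wrist","w20");T=env.place_of("scoop_lip","wrist"); print(T[:1],[at("wrist",t["pixel"],5) for t in T[:1]]); tilt_pred((0,5))
for r in env.place_of("tablet0","wrist")[:4]: print(np.round(r["pixel"]),round(r["conf"],2),at("wrist",r["pixel"],20))
```

```text
t 11.9 pos [ 395.9 -289.5  107.6] rot [ 3.139e+00 -2.000e-03  1.600e-01] F [ 0.1 -0.3  0.6] M [-0.08  0.14 -0.03] op 0.319
[{'pixel': [318.8, 58.2], 'conf': 0.86}] [array([ 518.9, -264.1,    5. ])]
0 [[324.0, 51.0], [324.0, 189.0], [324.0, 336.0]] lip z 6
5 [[324.0, 64.0], [324.0, 197.0], [324.0, 333.0]] lip z -6
```

View pics/w20.png

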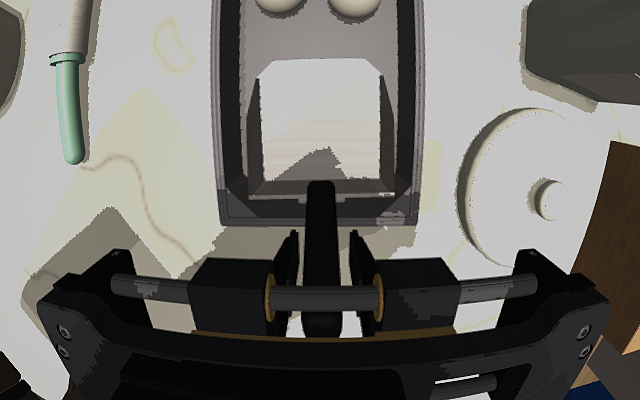

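Request:
drive_tool(
  commands=[
    {"dx":-4,"dy":-0.5,"dz":-2,"yaw":0},
    {"dx":0,"dy":0,"dz":0,"yaw":0},
    {"dx":0,"dy":0,"dz":0,"yaw":0},
    {"dx":0,"dy":0,"dz":0,"yaw":0},
    {"dx":0,"dy":0,"dz":0,"yaw":0},
  ],
  grip=0,
)

```text
t: 12.47
eef_pos: [391.4, -289.6, 105.2]
tcp_rot: [3.141, -0.0, 0.16]
ft_force: [-1.5, -0.4, 4.8]
opening: 0.209
```

Request:
drive_tool(
  commands=[
    {"dx":6,"dy":1,"dz":0,"yaw":0},
    {"dx":10,"dy":1.7,"dz":0,"yaw":0},
    {"dx":12,"dy":2,"dz":0,"yaw":0},
    {"dx":12,"dy":2,"dz":0,"yaw":0},
    {"dx":12,"dy":2,"dz":0,"yaw":0},
  ],
)

```text
t: 12.88
eef_pos: [444.4, -280.6, 105.2]
tcp_rot: [3.141, -0.0, 0.16]
ft_force: [-1.9, -1.1, 7.2]
opening: 0.21
```

Request:
drive_tool(
  commands=[
    {"dx":12,"dy":2,"dz":0,"yaw":0},
    {"dx":12,"dy":2,"dz":0,"yaw":0},
    {"dx":12,"dy":2,"dz":0,"yaw":0},
    {"dx":10,"dy":1.7,"dz":0,"yaw":0},
    {"dx":10,"dy":1.7,"dz":0,"yaw":0},
  ],
)

```text
t: 13.3
eef_pos: [500.4, -271.1, 105.1]
tcp_rot: [3.141, -0.0, 0.16]
ft_force: [-2.3, -0.3, 6.9]
opening: 0.211
```

Run:
```python
from h import *
st(); im=snap("wrist","w21"); snap("scene","s21");i=cv2.imread("pics/s21.png"); cv2.imwrite("pics/s21c.png",cv2.resize(i[210:330,190:330],None,fx=5,fy=5,interpolation=2))
```

```text
t 13.3 pos [ 500.4 -271.1  105.1] rot [ 3.141 -0.     0.16 ] F [-2.3 -0.3  6.9] M [0.27 0.51 0.09] op 0.211
```

View pics/w21.png

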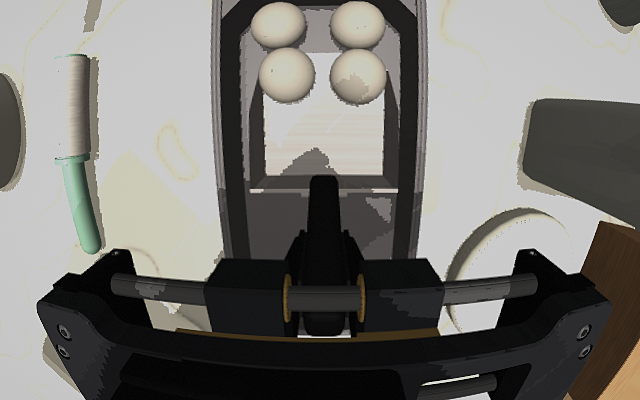

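View pics/s21c.png

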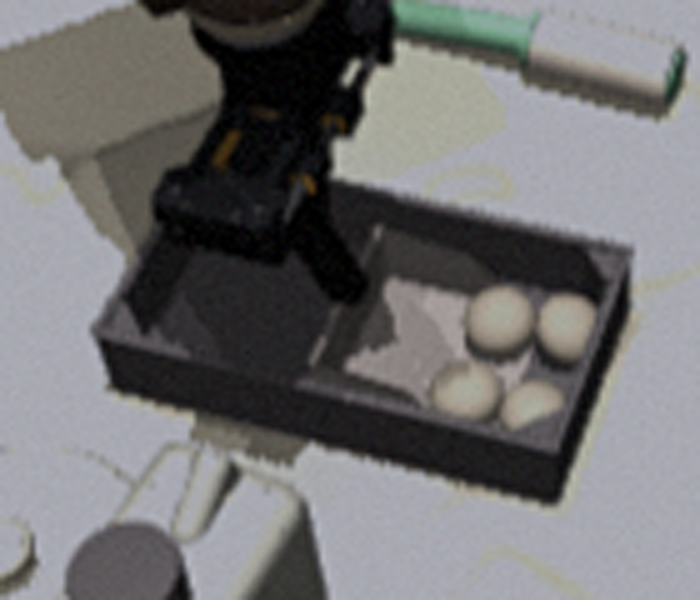

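Request:
drive_tool(
  commands=[
    {"dx":9,"dy":1.5,"dz":0,"yaw":0},
    {"dx":9,"dy":1.5,"dz":0,"yaw":0},
    {"dx":8,"dy":1.3,"dz":0,"yaw":0},
    {"dx":7,"dy":1.1,"dz":0,"yaw":0},
  ],
)

```text
t: 13.73
eef_pos: [532.9, -265.8, 105.2]
tcp_rot: [3.141, -0.0, 0.16]
ft_force: [-4.2, -0.6, 8.6]
opening: 0.207
```

Request:
drive_tool(
  commands=[
    {"dx":4,"dy":0.6,"dz":0,"yaw":0},
    {"dx":3,"dy":0.5,"dz":0,"yaw":0},
  ],
)

```text
t: 13.9
eef_pos: [539.8, -264.7, 105.2]
tcp_rot: [3.141, -0.0, 0.16]
ft_force: [-3.4, -0.2, 8.0]
opening: 0.206
```

Run:
```python
from h import *
st(); im=snap("wrist","w22"); snap("scene","s22");i=cv2.imread("pics/s22.png"); cv2.imwrite("pics/s22c.png",cv2.resize(i[210:330,190:330],None,fx=5,fy=5,interpolation=2)); snap("top","t22"); i=cv2.imread("pics/t22.png");cv2.imwrite("pics/t22c.png",cv2.resize(i[165:290,350:470],None,fx=4.7,fy=4.7,interpolation=2))
```

```text
t 13.9 pos [ 539.8 -264.7  105.2] rot [ 3.141 -0.     0.16 ] F [-3.4 -0.2  8. ] M [0.13 0.65 0.  ] op 0.206
```

View pics/w22.png

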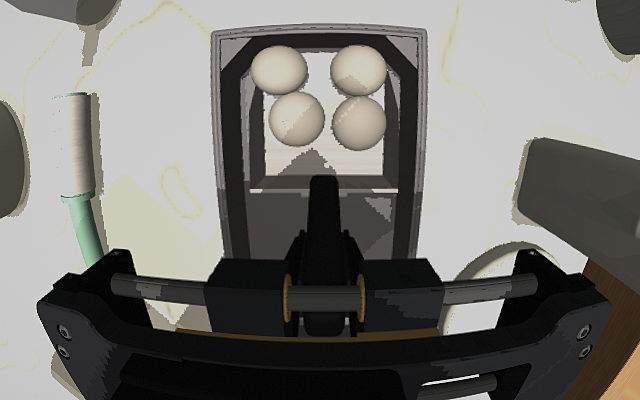

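View pics/s22c.png

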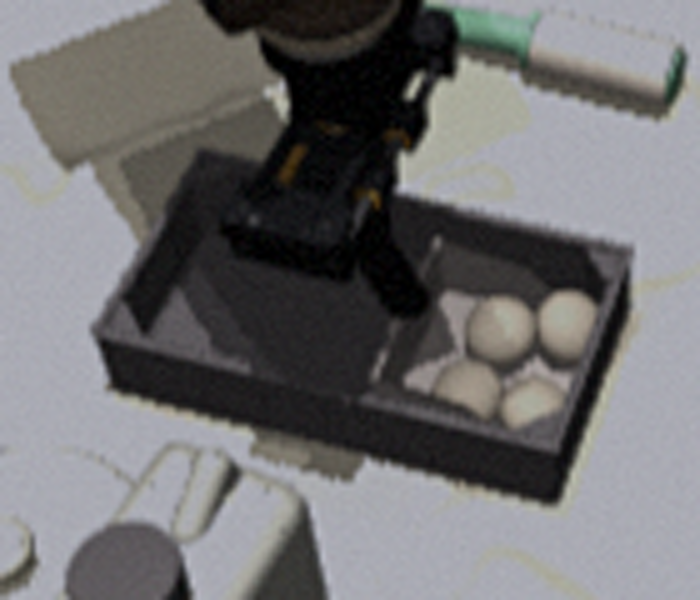

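View pics/t22c.png

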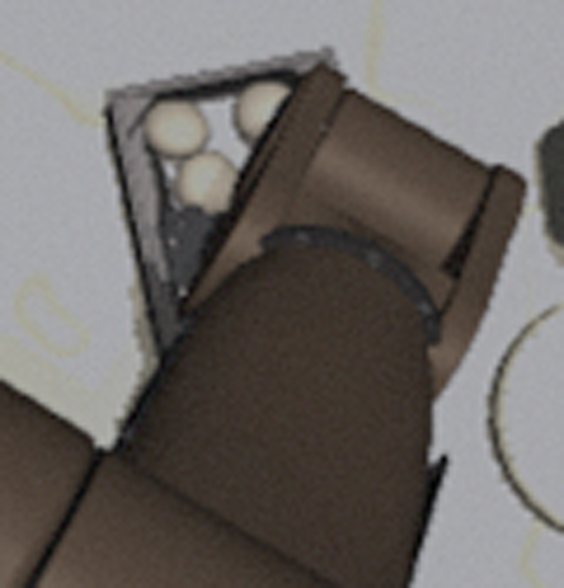

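Request:
drive_tool(
  commands=[
    {"dx":0,"dy":0,"dz":3,"yaw":0},
    {"dx":0,"dy":0,"dz":4,"yaw":0},
    {"dx":0,"dy":0,"dz":5,"yaw":0},
    {"dx":-1,"dy":0,"dz":5,"yaw":0},
    {"dx":-1,"dy":0,"dz":3,"yaw":0},
  ],
)

```text
t: 14.47
eef_pos: [537.4, -264.8, 125.3]
tcp_rot: [3.141, -0.0, 0.16]
ft_force: [0.1, 0.0, -3.7]
opening: 0.21
```

Run:
```python
from h import *
st(); im=snap("wrist","w23"); tilt_pred((0,3,6,10))
```

```text
t 14.4667 pos [ 537.4 -264.8  125.3] rot [ 3.141 -0.     0.16 ] F [ 0.1  0.  -3.7] M [-0.1   0.39  0.04] op 0.21
0 [[324.0, 51.0], [324.0, 189.0], [324.0, 336.0]] lip z 25
3 [[324.0, 59.0], [324.0, 194.0], [324.0, 334.0]] lip z 18
6 [[324.0, 68.0], [324.0, 198.0], [324.0, 332.0]] lip z 12
10 [[324.0, 79.0], [324.0, 204.0], [324.0, 329.0]] lip z 4
```

View pics/w23.png

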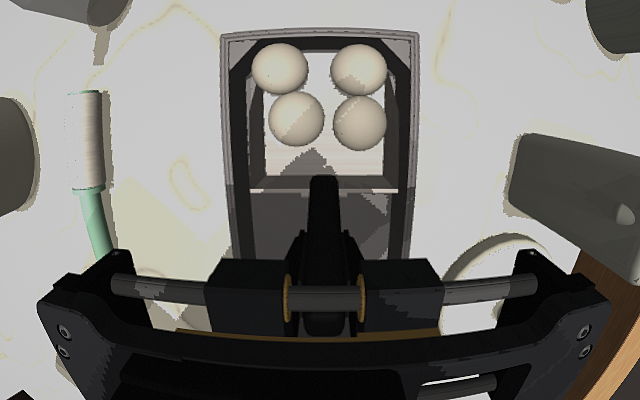

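Request:
drive_tool(
  commands=[
    {"dx":0,"dy":0,"dz":5,"yaw":0},
    {"dx":0,"dy":0,"dz":10,"yaw":0},
    {"dx":0,"dy":0,"dz":15,"yaw":0},
    {"dx":0,"dy":0,"dz":20,"yaw":0},
    {"dx":0,"dy":0,"dz":20,"yaw":0},
  ],
)

```text
t: 14.93
eef_pos: [537.2, -264.7, 195.9]
tcp_rot: [-3.141, 0.0, 0.16]
ft_force: [0.7, 0.2, -2.3]
opening: 0.208
```

Request:
drive_tool(
  commands=[
    {"dx":0,"dy":0,"dz":20,"yaw":0},
    {"dx":0,"dy":0,"dz":15,"yaw":0},
    {"dx":0,"dy":0,"dz":10,"yaw":0},
    {"dx":0,"dy":0,"dz":8,"yaw":0},
    {"dx":0,"dy":0,"dz":5,"yaw":0},
  ],
)

```text
t: 15.35
eef_pos: [537.4, -264.8, 253.6]
tcp_rot: [3.141, -0.0, 0.16]
ft_force: [-0.4, -0.2, -4.4]
opening: 0.21
```

Run:
```python
from h import *
st(); im=snap("wrist","w24"); tilt_pred((0,3,6,10))
```

```text
t 15.35 pos [ 537.4 -264.8  253.6] rot [ 3.141 -0.     0.16 ] F [-0.4 -0.2 -4.4] M [-0.1   0.44 -0.02] op 0.21
0 [[324.0, 51.0], [324.0, 189.0], [324.0, 336.0]] lip z 153
3 [[324.0, 59.0], [324.0, 194.0], [324.0, 334.0]] lip z 147
6 [[324.0, 68.0], [324.0, 198.0], [324.0, 332.0]] lip z 140
10 [[324.0, 79.0], [324.0, 204.0], [324.0, 329.0]] lip z 132
```

View pics/w24.png

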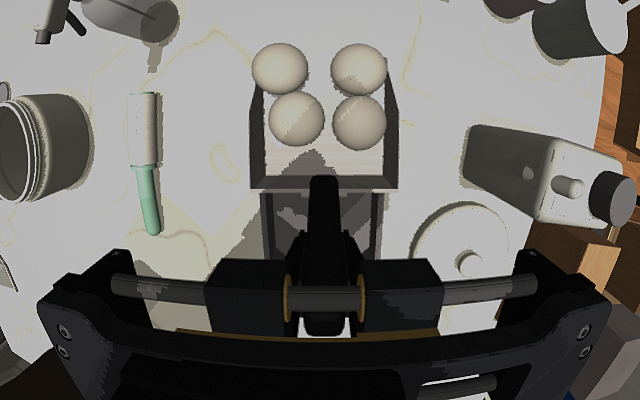

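Request:
drive_tool(
  commands=[
    {"dx":0,"dy":4,"dz":0,"yaw":1},
    {"dx":0,"dy":8,"dz":0,"yaw":2},
    {"dx":0,"dy":12,"dz":0,"yaw":3},
    {"dx":0,"dy":16,"dz":0,"yaw":4},
    {"dx":0,"dy":16,"dz":0,"yaw":5},
  ],
)

```text
t: 15.82
eef_pos: [537.0, -207.6, 251.7]
tcp_rot: [-3.14, 0.001, 0.426]
ft_force: [-0.4, 0.8, -3.4]
opening: 0.211
```

Request:
drive_tool(
  commands=[
    {"dx":0,"dy":16,"dz":0,"yaw":5},
    {"dx":0,"dy":16,"dz":0,"yaw":5},
    {"dx":0,"dy":16,"dz":0,"yaw":5},
    {"dx":-1,"dy":16,"dz":0,"yaw":5},
    {"dx":-1,"dy":16,"dz":0,"yaw":5},
  ],
)

```text
t: 16.23
eef_pos: [534.9, -127.3, 251.8]
tcp_rot: [-3.14, 0.0, 0.865]
ft_force: [0.1, 0.5, -3.2]
opening: 0.212
```

Request:
drive_tool(
  commands=[
    {"dx":-1,"dy":16,"dz":0,"yaw":5},
    {"dx":-1,"dy":16,"dz":0,"yaw":5},
    {"dx":-1,"dy":16,"dz":0,"yaw":5},
    {"dx":-1,"dy":16,"dz":0,"yaw":5},
    {"dx":-1,"dy":16,"dz":0,"yaw":5},
  ],
)

```text
t: 16.65
eef_pos: [529.8, -47.4, 251.9]
tcp_rot: [-3.14, 0.0, 1.301]
ft_force: [0.4, -0.0, -3.7]
opening: 0.209
```

Request:
drive_tool(
  commands=[
    {"dx":-1,"dy":16,"dz":0,"yaw":5},
    {"dx":-1,"dy":14,"dz":0,"yaw":4},
    {"dx":0,"dy":8,"dz":0,"yaw":3},
    {"dx":0,"dy":4,"dz":0,"yaw":2},
    {"dx":0,"dy":2,"dz":0,"yaw":1.8},
  ],
)

```text
t: 17.07
eef_pos: [527.8, -3.4, 252.0]
tcp_rot: [-3.141, -0.0, 1.575]
ft_force: [0.3, 0.3, -3.8]
opening: 0.211
```

Run:
```python
from h import *
st(); im=snap("wrist","w25"); tilt_pred((0,3,6,10)); print("jar rim in wrist", fish([[528,212,140],[528,212+71,140],[528,212-71,140],[528+71,212,140],[528-71,212,140]]))
for r in env.place_of("jar_mouth","wrist")[:1]: print(r, at("wrist",r["pixel"],140))
for r in env.place_of("scoop_lip","wrist")[:1]: print(r, at("wrist",r["pixel"],152))
for r in env.place_of("tablet0","wrist")[:4]: print(np.round(r["pixel"]),round(r["conf"],2))
```

```text
t 17.0667 pos [527.8  -3.4 252. ] rot [-3.141 -0.     1.575] F [ 0.3  0.3 -3.8] M [-0.37  0.07  0.04] op 0.211
0 [[324.0, 51.0], [324.0, 190.0], [324.0, 336.0]] lip z 151
3 [[324.0, 60.0], [324.0, 194.0], [324.0, 334.0]] lip z 145
6 [[324.0, 68.0], [324.0, 198.0], [324.0, 332.0]] lip z 138
10 [[324.0, 79.0], [324.0, 204.0], [324.0, 329.0]] lip z 130
jar rim in wrist [[325.77925746 -27.60196841]
 [326.17770157 -84.72516315]
 [325.28212271  41.47671409]
 [401.2579742  -22.91934789]
 [250.17257471 -24.16022651]]
{'pixel': [323.4, 53.5], 'conf': 0.82} [527.4 126.6 152. ]
[356.  65.] 0.84
[296. 119.] 0.76
[276.  61.] 0.75
[359. 120.] 0.71
```

View pics/w25.png

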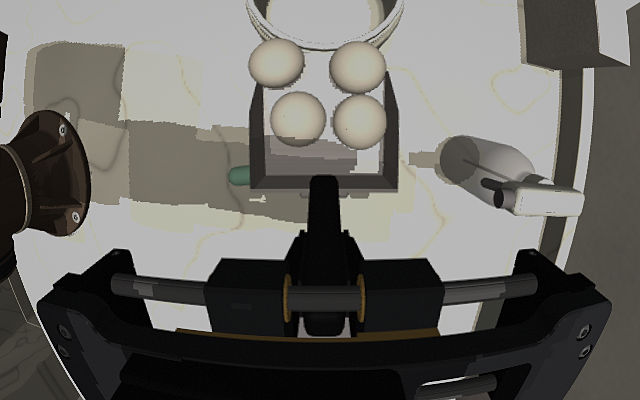

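Request:
drive_tool(
  commands=[
    {"dx":2,"dy":0,"dz":-2,"yaw":0},
    {"dx":2,"dy":0,"dz":-3,"yaw":0},
    {"dx":0,"dy":0,"dz":0,"yaw":0},
  ],
)

```text
t: 17.52
eef_pos: [532.5, -4.9, 246.9]
tcp_rot: [-3.141, -0.0, 1.57]
ft_force: [0.3, -0.4, -5.3]
opening: 0.211
```

Request:
drive_tool(
  commands=[
    {"dx":0,"dy":6,"dz":0,"yaw":0},
    {"dx":0,"dy":14,"dz":0,"yaw":0},
    {"dx":0,"dy":22,"dz":0,"yaw":0},
    {"dx":0,"dy":33,"dz":0,"yaw":0},
    {"dx":0,"dy":0,"dz":0,"yaw":0},
  ],
)

```text
t: 17.93
eef_pos: [532.1, 74.1, 247.7]
tcp_rot: [3.142, -0.001, 1.572]
ft_force: [0.1, -0.3, -3.9]
opening: 0.21
```

Run:
```python
from h import *
st(); im=snap("wrist","w26"); tilt_pred((0,3,6,10)); snap("scene","s26"); snap("top","t26"); st()
i=cv2.imread("pics/s26.png"); cv2.imwrite("pics/s26c.png",cv2.resize(i[110:230,260:400],None,fx=5,fy=5,interpolation=2))
```

```text
t 17.9333 pos [532.1  74.1 247.7] rot [ 3.142e+00 -1.000e-03  1.572e+00] F [ 0.1 -0.3 -3.9] M [-0.36  0.03  0.  ] op 0.21
0 [[324.0, 51.0], [324.0, 190.0], [324.0, 336.0]] lip z 147
3 [[324.0, 60.0], [324.0, 194.0], [324.0, 334.0]] lip z 140
6 [[324.0, 68.0], [324.0, 198.0], [324.0, 332.0]] lip z 134
10 [[324.0, 79.0], [324.0, 204.0], [324.0, 329.0]] lip z 126
t 18.0833 pos [532.3  70.6 247.7] rot [3.141 0.    1.571] F [-0.2  0.4 -1.5] M [-0.25  0.04  0.03] op 0.21
```

View pics/w26.png

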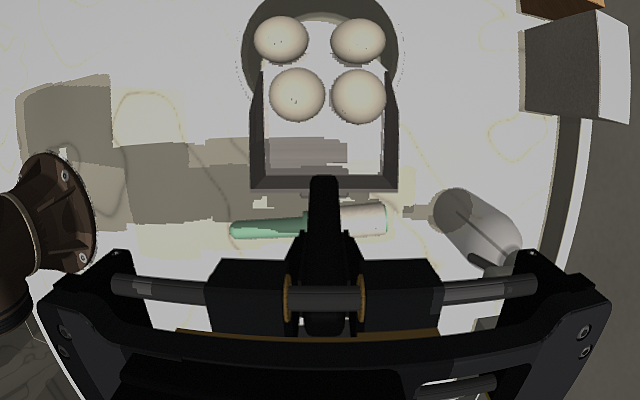

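View pics/s26c.png

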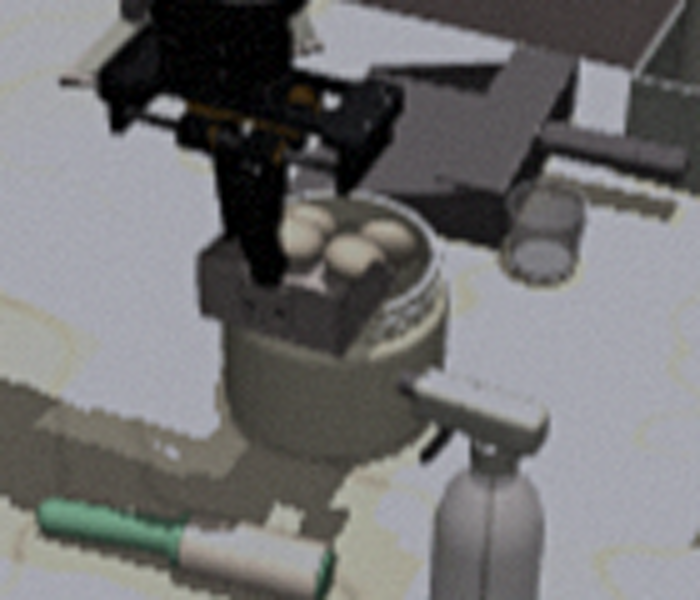

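Request:
drive_tool(
  commands=[
    {"dx":0,"dy":0,"dz":0,"yaw":0},
  ],
)

```text
t: 18.17
eef_pos: [532.4, 69.9, 247.7]
tcp_rot: [3.141, 0.0, 1.57]
ft_force: [0.5, -0.6, -2.2]
opening: 0.207
```

Run:
```python
from h import *
st(); im=snap("wrist","w27"); st()
```

```text
t 18.1667 pos [532.4  69.9 247.7] rot [3.141 0.    1.57 ] F [ 0.5 -0.6 -2.2] M [-0.3   0.04 -0.06] op 0.207
t 18.2167 pos [532.5  69.6 247.8] rot [3.141 0.    1.569] F [ 0.1  0.2 -3.7] M [-0.33  0.08 -0.06] op 0.206
```

View pics/w27.png

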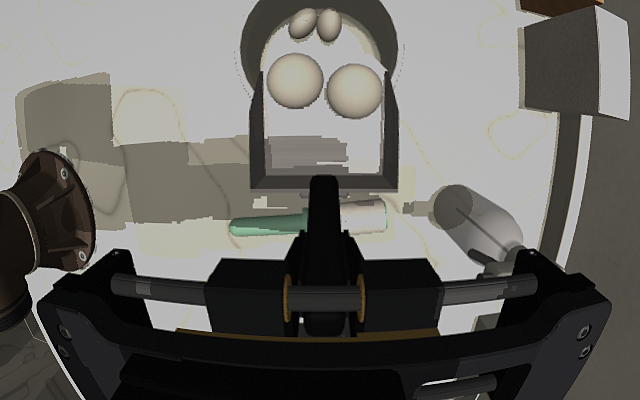

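Request:
drive_tool(
  commands=[
    {"dx":0,"dy":-6,"dz":0,"yaw":0},
    {"dx":0,"dy":-12,"dz":0,"yaw":0},
    {"dx":0,"dy":-18,"dz":0,"yaw":0},
    {"dx":0,"dy":-22,"dz":0,"yaw":0},
    {"dx":0,"dy":-22,"dz":0,"yaw":0},
  ],
)

```text
t: 18.63
eef_pos: [532.2, -11.8, 247.7]
tcp_rot: [3.141, 0.0, 1.57]
ft_force: [1.2, -0.7, -3.4]
opening: 0.206
```

Request:
drive_tool(
  commands=[
    {"dx":0,"dy":-18,"dz":0,"yaw":0},
    {"dx":0,"dy":-14,"dz":0,"yaw":0},
    {"dx":0,"dy":-8,"dz":0,"yaw":0},
    {"dx":0,"dy":-4,"dz":0,"yaw":0},
    {"dx":0,"dy":0,"dz":0,"yaw":0},
  ],
)

```text
t: 19.05
eef_pos: [532.3, -54.9, 247.6]
tcp_rot: [3.141, 0.0, 1.569]
ft_force: [-0.4, 1.2, -2.5]
opening: 0.21
```

Run:
```python
from h import *
st(); im=snap("wrist","w28")
```

```text
t 19.05 pos [532.3 -54.9 247.6] rot [3.141 0.    1.569] F [-0.4  1.2 -2.5] M [-0.29  0.03 -0.03] op 0.21
```

View pics/w28.png

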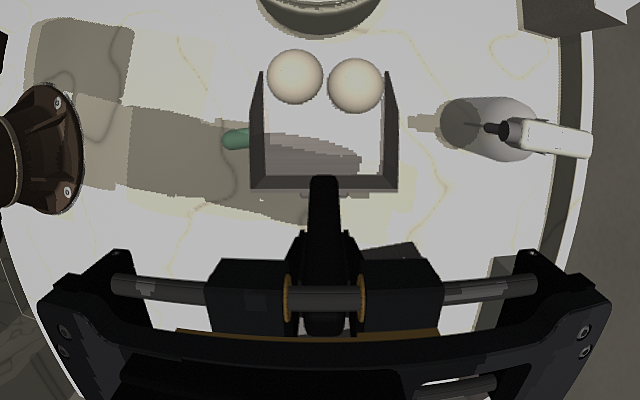

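Request:
drive_tool(
  commands=[
    {"dx":0,"dy":8,"dz":0,"yaw":0},
    {"dx":0,"dy":17,"dz":0,"yaw":0},
    {"dx":0,"dy":26,"dz":0,"yaw":0},
    {"dx":0,"dy":34,"dz":0,"yaw":0},
    {"dx":0,"dy":41,"dz":0,"yaw":0},
  ],
)

```text
t: 19.52
eef_pos: [532.0, 73.8, 247.7]
tcp_rot: [3.141, 0.0, 1.569]
ft_force: [0.6, 0.1, -3.1]
opening: 0.208
```

Request:
drive_tool(
  commands=[
    {"dx":0,"dy":0,"dz":0,"yaw":0},
    {"dx":0,"dy":0,"dz":0,"yaw":0},
    {"dx":0,"dy":0,"dz":0,"yaw":0},
  ],
)

```text
t: 19.77
eef_pos: [532.2, 73.2, 247.8]
tcp_rot: [3.141, 0.0, 1.572]
ft_force: [0.2, -0.6, -1.6]
opening: 0.209
```

Run:
```python
from h import *
st(); im=snap("wrist","w29"); st()
```

```text
t 19.7667 pos [532.2  73.2 247.8] rot [3.141 0.    1.572] F [ 0.2 -0.6 -1.6] M [-0.13  0.03 -0.01] op 0.209
t 19.8167 pos [532.3  72.5 247.8] rot [3.141 0.    1.571] F [-0.7 -1.  -1.7] M [-0.09  0.1   0.02] op 0.211
```

View pics/w29.png

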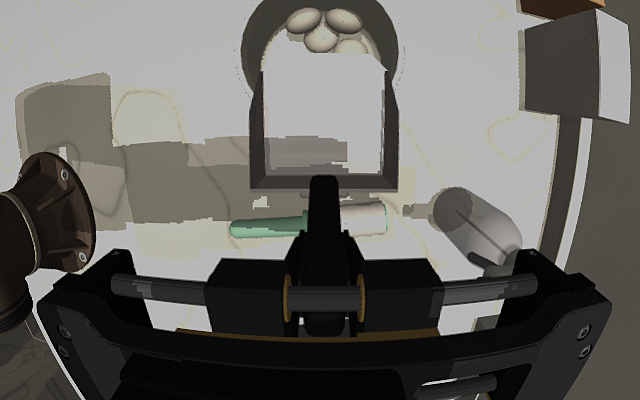

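Request:
drive_tool(
  commands=[
    {"dx":0,"dy":-12,"dz":8,"yaw":0},
    {"dx":0,"dy":-25,"dz":8,"yaw":0},
    {"dx":-9,"dy":-26,"dz":4,"yaw":-4.6},
    {"dx":-9,"dy":-26,"dz":0,"yaw":-6},
    {"dx":-9,"dy":-26,"dz":0,"yaw":-6},
  ],
)

```text
t: 20.23
eef_pos: [504.8, -45.4, 268.5]
tcp_rot: [3.14, 0.0, 1.274]
ft_force: [-0.3, -0.6, -1.4]
opening: 0.21
```

Request:
drive_tool(
  commands=[
    {"dx":-9,"dy":-26,"dz":0,"yaw":-6},
    {"dx":-9,"dy":-26,"dz":0,"yaw":-6},
    {"dx":-9,"dy":-26,"dz":0,"yaw":-6},
    {"dx":-9,"dy":-26,"dz":0,"yaw":-6},
    {"dx":-9,"dy":-26,"dz":0,"yaw":-6},
  ],
)

```text
t: 20.65
eef_pos: [459.2, -175.4, 268.4]
tcp_rot: [3.141, -0.0, 0.75]
ft_force: [0.2, -0.2, -1.9]
opening: 0.209
```

Request:
drive_tool(
  commands=[
    {"dx":-9,"dy":-26,"dz":0,"yaw":-6},
    {"dx":-9,"dy":-26,"dz":0,"yaw":-6},
    {"dx":-9,"dy":-25,"dz":0,"yaw":-6},
    {"dx":-9,"dy":-20,"dz":0,"yaw":-6},
    {"dx":-8,"dy":-16,"dz":0,"yaw":-6},
  ],
)

```text
t: 21.07
eef_pos: [414.7, -288.7, 268.3]
tcp_rot: [3.141, -0.0, 0.225]
ft_force: [0.3, -0.2, -1.6]
opening: 0.211
```

Request:
drive_tool(
  commands=[
    {"dx":0,"dy":0,"dz":0,"yaw":-4.2},
    {"dx":0,"dy":0,"dz":0,"yaw":0},
  ],
)

```text
t: 21.23
eef_pos: [415.0, -287.8, 268.1]
tcp_rot: [3.141, -0.0, 0.153]
ft_force: [0.4, 0.0, -2.8]
opening: 0.209
```

Run:
```python
from h import *
st(); im=snap("wrist","w30")
for r in env.place_of("tub","wrist")[:1]: print(r, at("wrist",r["pixel"],0))
for r in env.place_of("scoop_lip","wrist")[:1]: print(r)
tilt_pred((0,5)); snap("top","t30")
```

```text
t 21.2333 pos [ 415.  -287.8  268.1] rot [ 3.141 -0.     0.153] F [ 0.4  0.  -2.8] M [-0.05  0.29  0.  ] op 0.209
{'pixel': [6.5, 71.6], 'conf': 0.51} [541.6 434.3   0. ]
{'pixel': [322.9, 53.7], 'conf': 0.82}
0 [[324.0, 51.0], [324.0, 189.0], [324.0, 336.0]] lip z 167
5 [[324.0, 65.0], [324.0, 197.0], [324.0, 333.0]] lip z 156
```

View pics/w30.png

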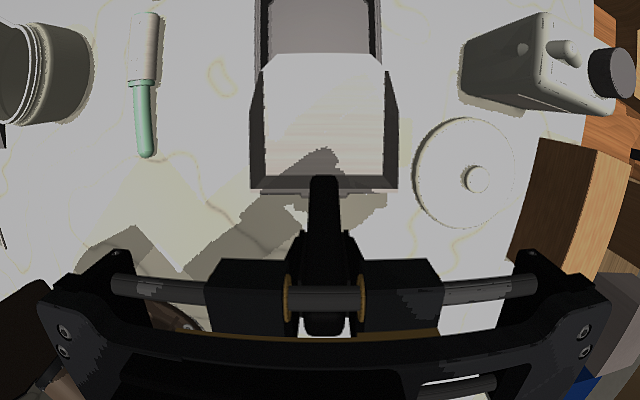

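Request:
drive_tool(
  commands=[
    {"dx":0,"dy":2,"dz":-25,"yaw":0},
    {"dx":0,"dy":0,"dz":-35,"yaw":0},
    {"dx":0,"dy":0,"dz":-35,"yaw":0},
    {"dx":0,"dy":0,"dz":-25,"yaw":0},
    {"dx":0,"dy":0,"dz":-15,"yaw":0},
  ],
)

```text
t: 21.85
eef_pos: [415.8, -282.7, 130.2]
tcp_rot: [-3.139, 0.002, 0.162]
ft_force: [-0.3, 0.5, -0.9]
opening: 0.207
```

Request:
drive_tool(
  commands=[
    {"dx":0,"dy":0,"dz":-10,"yaw":0},
    {"dx":0,"dy":0,"dz":-8,"yaw":0},
    {"dx":0,"dy":0,"dz":-5,"yaw":0},
    {"dx":0,"dy":0,"dz":-3,"yaw":0},
    {"dx":0,"dy":0,"dz":0,"yaw":0},
  ],
)

```text
t: 22.27
eef_pos: [416.5, -283.8, 106.8]
tcp_rot: [3.141, -0.0, 0.16]
ft_force: [0.1, 0.2, -1.5]
opening: 0.211
```

Run:
```python
from h import *
st(); im=snap("wrist","w31")
```

```text
t 22.2667 pos [ 416.5 -283.8  106.8] rot [ 3.141 -0.     0.16 ] F [ 0.1  0.2 -1.5] M [-0.    0.23 -0.01] op 0.211
```

View pics/w31.png

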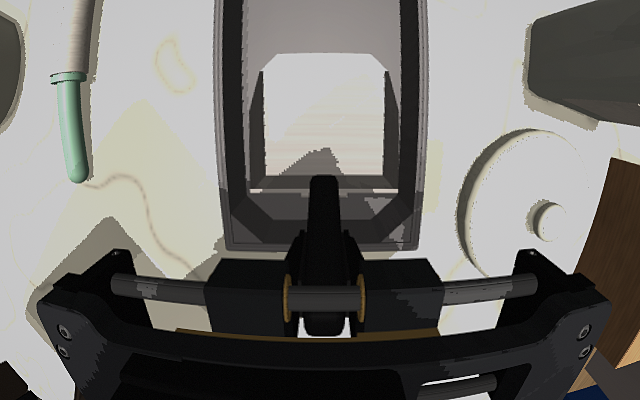

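Scoop lies inside the tub just above the floor (tray cols 262–385 between walls 240–405). Setting down 1–2 mm, then releasing and rising.

Request:
drive_tool(
  commands=[
    {"dx":0,"dy":0,"dz":-1.5,"yaw":0},
    {"dx":0,"dy":0,"dz":0,"yaw":0},
  ],
)

```text
t: 22.48
eef_pos: [416.5, -283.9, 105.5]
tcp_rot: [3.141, -0.001, 0.16]
ft_force: [0.3, 0.4, -1.3]
opening: 0.213
```

Request:
drive_tool(
  commands=[
    {"dx":0,"dy":0,"dz":0,"yaw":0},
    {"dx":0,"dy":0,"dz":0,"yaw":0},
    {"dx":0,"dy":0,"dz":0,"yaw":0},
    {"dx":0,"dy":0,"dz":0,"yaw":0},
    {"dx":0,"dy":0,"dz":0,"yaw":0},
  ],
  grip=0.7,
)

```text
t: 22.9
eef_pos: [416.4, -283.8, 105.3]
tcp_rot: [3.141, -0.0, 0.16]
ft_force: [-0.1, -0.5, -0.3]
opening: 0.503
```

Request:
drive_tool(
  commands=[
    {"dx":0,"dy":0,"dz":0,"yaw":0},
    {"dx":0,"dy":0,"dz":0,"yaw":0},
    {"dx":0,"dy":0,"dz":10,"yaw":0},
    {"dx":0,"dy":0,"dz":25,"yaw":0},
    {"dx":0,"dy":0,"dz":35,"yaw":0},
  ],
)

```text
t: 23.32
eef_pos: [415.5, -283.1, 174.8]
tcp_rot: [-3.138, 0.003, 0.16]
ft_force: [0.1, -0.4, 0.2]
opening: 0.696
```

Request:
drive_tool(
  commands=[
    {"dx":0,"dy":0,"dz":35,"yaw":0},
    {"dx":0,"dy":0,"dz":35,"yaw":0},
    {"dx":-10,"dy":10,"dz":35,"yaw":0},
    {"dx":-10,"dy":10,"dz":30,"yaw":0},
    {"dx":0,"dy":0,"dz":0,"yaw":0},
  ],
)

```text
t: 23.73
eef_pos: [396.3, -263.3, 316.4]
tcp_rot: [3.135, -0.006, 0.16]
ft_force: [-0.2, 1.1, -0.4]
opening: 0.699
```

Run:
```python
from h import *
st(); im=snap("wrist","w32"); snap("top","t32"); snap("scene","s32"); st()
```

```text
t 23.7333 pos [ 396.3 -263.3  316.4] rot [ 3.135 -0.006  0.16 ] F [-0.2  1.1 -0.4] M [-0.04  0.14 -0.04] op 0.699
t 23.8833 pos [ 396.2 -263.6  310.4] rot [ 3.141 -0.     0.16 ] F [0.  0.2 0.1] M [-0.11  0.16  0.04] op 0.7
```

View pics/w32.png

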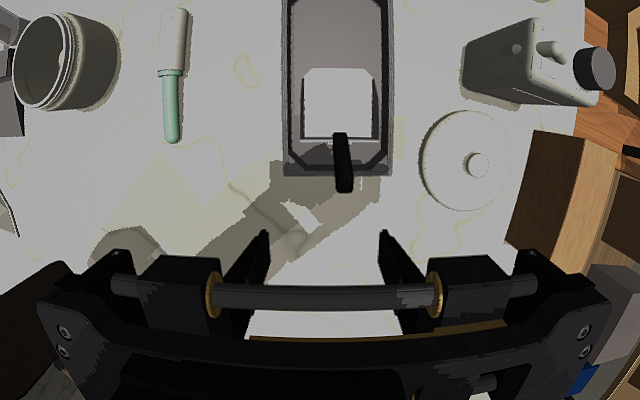

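View pics/t32.png

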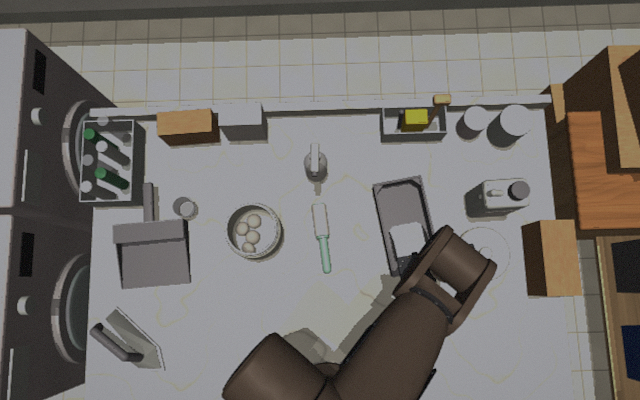

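View pics/s32.png

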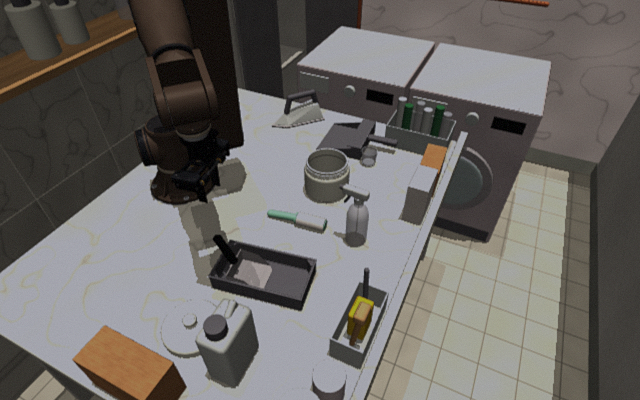

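All four tablets show in the jar (top view, around (248,233)). The scoop lies flat in the tub, the other things are where they were, and the gripper is clear. I'm handing in the job.

Run:
```python
from h import *
print(env.job_done()); st()
```

```text
the job is handed in; nothing more can be done
None
the job is handed in; nothing more can be done
```

The job is handed in. All four tablets went into the jar from one scoopful, and the scoop is back in the tub. It reports no verdict; the last state reading before that was at about 24 s of the 67 s allowed.

**What I did**
- **Scooping:** I pinched the scoop and slid its lip to the tub's far wall. All four tablets came up, and the wrist force of about 3.7 N matched the scoop plus four tablets.
- **Tipping:** The moves can only turn the tool about the vertical, so I could not tip the scoop. I slid the tablets off the lip over the jar with two forward strokes, each ended by a hard stop. Two tablets fell in on each stroke.
- **Putting back:** I laid the scoop flat in the tub, let go and raised the arm clear.

**Last checks**
- **Jar:** The top picture shows four tablets in it. It looks unmoved by eye; I did not measure it again.
- **Scoop:** The wrist, top and scene pictures show it bottom down inside the tub.
- **Counter:** No tablet lies outside the jar, and the other things look unmoved. The arm hides part of the lid in the top view, but the wrist view shows it in place.
- **Robot:** Force is about zero and nothing is touching the gripper.

**What failed or disagreed**
- **Loosening test:** Early on I tried loosening the grip so the empty scoop would swing lip down. It mostly slid down through the fingers and once dropped about 30 mm inside the tub. I gave that up and gripped it again.
- **Tub misread:** The network reported the tub at the wrong place in one late picture (confidence 0.51), and I ignored that.
- **Jar position:** The two camera fits agreed to about 1 mm. The network's mouth point in the scene picture was about 20 mm off them, so I used the fits.

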